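# Slide the tall microphone home in its charging dock

### The arm

A 6-joint arm with a two-finger parallel gripper is mounted at the origin on the work surface. World frame = base frame: x ahead of the robot, y to its left, z up, the work surface at z = 0. Lengths are in mm, angles in rad, forces in N, time in s.
With the tool pointing down it reaches from about 400 to 925 mm from the base axis. Payload 12.5 kg.
Tool frame: the origin (TCP) lies at the centre of the arm's flange, where the gripper is bolted on; the fingertips stand 190 mm ahead of it and the grasp point (between the pads) lies 171 mm ahead of it; z points along the fingers, y is the direction in which the jaws open and shut (so a half turn about z gives the same grasp; the last joint's range is limited). The gripper opens to 95 mm and grips with 3 to 60 N. Pads are 20 mm wide; open, the fingers measure 119 mm over their backs; the gripper's body (75 mm by 180 mm) begins 59 mm behind the grasp point.
Start: joints at [1.09, 0.491, 1.559, -0, 1.092, -0.106], TCP at [228.781, 581.622, 404.761] pointing down, gripper open.
Joint ranges: [-3.1, 3.1], [-0.84, 2.19], [0.05, 2.79], [-1.13, 4.28], [0.06, 2.93], [-2.69, 2.69]. Speed limits (rad/s): [2.22, 2.22, 2.79, 3.14, 3.14, 3.14].

### API

Orientations are given as [roll, pitch, yaw] about the fixed x, y, z axes, in that order (R = Rz(yaw) Ry(pitch) Rx(roll)).
In Python, from cell import env gives the robot as it stands.
- The arm moves only by the shell command python3 -m pendant 'ROWS'. ROWS is JSON, a list of rows, each an object of numbers: "x", "y", "z": the shift along the tool's x, y, z in units of 150 mm (1.0 is 150 mm); "rx", "ry", "rz": the turn, a rotation vector about the tool's x, y, z in units of 45 degrees (1.0 is 45 degrees); "jaw": the opening, from 0 (shut) to 1 (fully open). In form: [{"x": .., "y": .., "z": .., "rx": .., "ry": .., "rz": .., "jaw": ..}, ...]. A call has 1 to 10 rows; each row is the pose to reach, as a shift and turn from the pose commanded when the call began, along the tool's axes at that moment; what a row does not reach only later rows make up. A row lasts 1/8 s, in which the tool goes at most 62.5 mm and 10.7 degrees, less where a joint would pass 70% of its speed; a pose out of reach is approached as far as the arm can. A call with a number of a shift or a turn outside -1 to 1 is refused whole. A call with a gripper value outside its range is refused whole. The fingers move at their own pace and stop on an object; the grip force is fixed at half the most. Time passes only in rows, so rows that repeat a pose let the fingers close. It gives the time, the measured TCP pose, the force and the opening at its end, in the units of the state.
- env.state(): the state, without advancing time (a new reading comes with each control period).
- env.read_camera(name): name is "scene" or "top"; returns a dict with "img" (384x512x3 uint8, red, green, blue), "fx", "fy", "cx", "cy" (pixels), "D" ([k1, k2, p1, p2, k3] as OpenCV has them; the pictures are not rectified), "rvec" (rotation vector, rad) and "tvec" (3), from world to camera coordinates, as OpenCV has them. Camera axes: x right, y down, z forward; pixel columns grow to the right and rows downward; lengths in mm; the calibration is good to about 2 mm. A picture is of the moment at which its call begins. There is no depth.
- env.job_done(): hands the job in, once; it reports no verdict.
The state is a dict: "t": time; "joints": joint angles; "qvel": joint speeds; "tau": joint torques, N m; "eef_pos": TCP position; "tcp_rot": TCP orientation; "ft_force": force on the tool from outside, world axes, zero at the start; "moment": the same for the moment, N m; "opening": opening from 0.0 (shut) to 1.0 (fully open).
Only numpy, scipy, OpenCV 4.12 (cv2) and the standard library are available. Lean on these libraries where they do the work, as an engineer would, in place of code of your own. Each camera call takes 0.05 s, during which the arm holds its last target.

### The job

Push the taller of the two table microphones gently across the table, touching it only at its low round foot so that it slides upright, until it stands fully home against the back of the grey charging dock; then press the round key on the dock all the way down and let go. Do not grip, lift or tip the microphone, and leave everything else standing where it is.

Things in the scene. Friction and masses are not known exactly. Their poses are not given: they have to be found in the camera images.
- mic: the tall black wireless table microphone, 270 mm tall: a smooth round foot 68 mm in diameter and 36 mm tall, a steel stem 18 mm in diameter up to 85 mm, then the head. Stands loose on the table, mass about 0.5 kg; pushed at its head it tips over. Origin: centre of the foot's underside; z along its axis, upwards
- mic_head: the tall microphone's head, fixed to it: a cylinder 48 mm in diameter from 85 mm to 270 mm above the table, on the same axis. The robot must not touch it. Origin: the same point and axes as the microphone's, on the foot's underside
- dock: the fixed grey charging dock, open at its front, where the bare table runs on into the bay (no sill). Origin: on the table at the centre of the bay; x points level into the dock (the push direction), y left, z up. Back wall face at x = 34 mm, to x = 84 mm, 45 mm tall, with slanted corners. On the right a panel 28 mm tall (x -45 to 45, y -170 to -95 mm) carries the key
- bay (a point): the dock's origin, same axes: where the middle of the foot's underside stands when home. Beside it the bay's side walls, 30 mm tall, 12 mm thick, 78 mm apart, run from x = 30 mm forward to x = -12 mm; from there two walls of the same height flare outwards at 44 degrees to a mouth about 170 mm wide at x = -60 mm
- key_top (a point): centre of the top of the round grey push key, 32 mm in diameter, on the dock's right-hand panel, 50 mm above the table, straight right (-y of the dock) of the bay centre by 135 mm. Pressed straight down
- key (a joint): travel of the key in m: 0 when up, 0.006 when fully down; its spring needs about 5 N at the bottom and lifts it again when let go
- short_mic: the shorter of two alike table microphones, 175 mm tall, round foot 68 mm in diameter and 36 mm tall; not to be moved. Origin: centre of the foot's underside
- bottle: green glass bottle, 64 mm in diameter, 200 mm tall, a bystander. Origin: centre of its underside
- mug: white mug, 80 mm in diameter, 90 mm tall, a bystander. Origin: centre of its underside
- jar: glass jar with brass-coloured lid, 72 mm in diameter, 100 mm tall, a bystander. Origin: centre of its underside
- wrench: steel wrench lying flat, a bystander. Origin: near its middle
- tape_roll: white disc-shaped roll of tape lying flat, 90 mm in diameter, 30 mm tall, a bystander. Origin: centre of its underside

How it is judged:
By the outcome, as a careful person would: the job done as asked, in the order asked, and still so for the second after the job is handed in, with the robot touching nothing.
It also fails if it takes over 61 s, if anything falls off the work surface, if the arm or the gripper's body presses on something with over 40 N, if the wrist force passes 120 N, or if a joint passes its speed limit or range.

## Working session

There is one attempt and no reset: what is moved stays moved. The work goes in short steps, Python scripts to look and compute and a shell command to move; the robot and the scene stay as the last step left them, time stands still between calls to the robot, and variables do not carry over. Pictures are saved under pics/ and viewed, and the job is handed in when it is done.

```bash
ls; mkdir -p pics; python3 - <<'E'
from cell import env
import cv2
print(env.state())
for n in("scene","top"):
    c=env.read_camera(n); cv2.imwrite(f"pics/{n}0.png",c["img"][:,:,::-1]); 
    import numpy as np
    R=cv2.Rodrigues(np.array(c["rvec"]))[0]; print(n,c["fx"],c["cx"],c["cy"],c["D"],-R.T@np.array(c["tvec"]).ravel())
E
```

```text
pics
{'t': 0.0, 'joints': array([ 1.09042223e+00,  4.91561610e-01,  1.55946862e+00, -4.25411892e-05,
        1.09168857e+00, -1.05577434e-01]), 'qvel': array([-2.80365365e-04, -7.98379643e-04,  1.84331508e-05,  7.21833953e-04,
       -6.51520814e-04,  9.23520805e-04]), 'tau': array([ 7.44298977e-04, -6.12640285e+01, -2.58183932e+01,  6.92708208e-02,
        4.81532549e-02, -7.19818786e-05]), 'eef_pos': array([228.7530836 , 581.592356  , 404.15375238]), 'tcp_rot': array([-3.14046880e+00, -8.11557405e-05,  2.76681558e+00]), 'ft_force': array([0.31745011, 0.36533995, 0.4821082 ]), 'moment': array([-0.00356717,  0.04240929,  0.03153526]), 'opening': 0.9971212529280314}
scene 407.94420039689044 258.9831963220028 197.26484821961435 [-0.02507046  0.          0.          0.          0.        ] [991.55049316 594.28575045 862.44686031]
top 422.60329500743995 254.069892044584 193.81552111079682 [-0.09418492  0.          0.          0.          0.        ] [ 322.37582574   31.30166306 1249.39825735]
```

View pics/scene0.png

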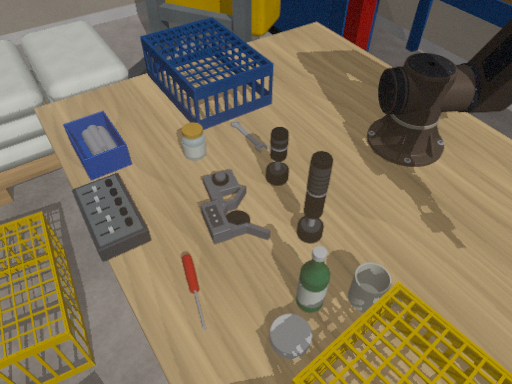

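View pics/top0.png

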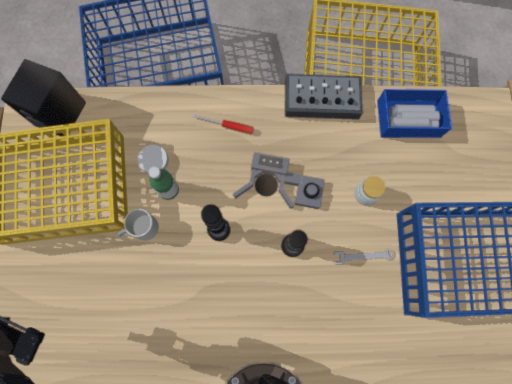

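```bash
python3 - <<'E'
import cv2
a=cv2.imread("pics/top0.png")[140:280,140:340]; cv2.imwrite("pics/topz.png",cv2.resize(a,None,fx=4,fy=4,interpolation=2))
a=cv2.imread("pics/scene0.png")[145:265,190:350]; cv2.imwrite("pics/scz.png",cv2.resize(a,None,fx=5,fy=5,interpolation=2))
E
```

```text
(no output)
```

View pics/topz.png

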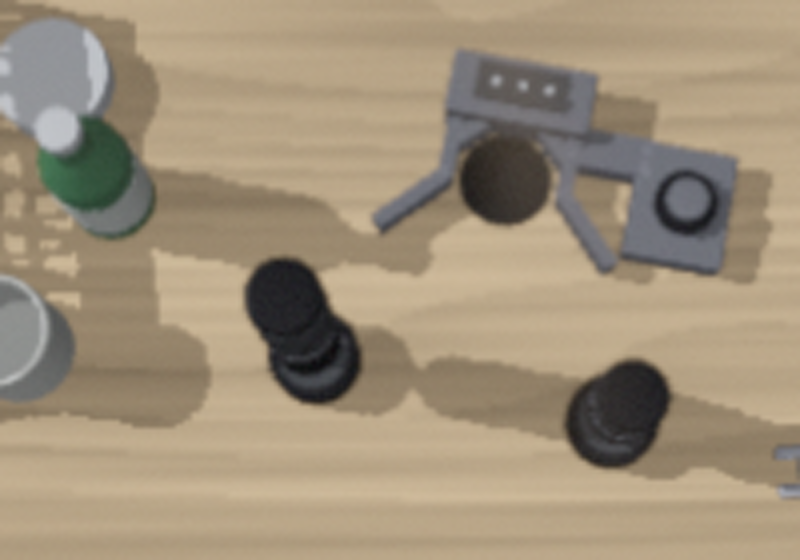

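View pics/scz.png

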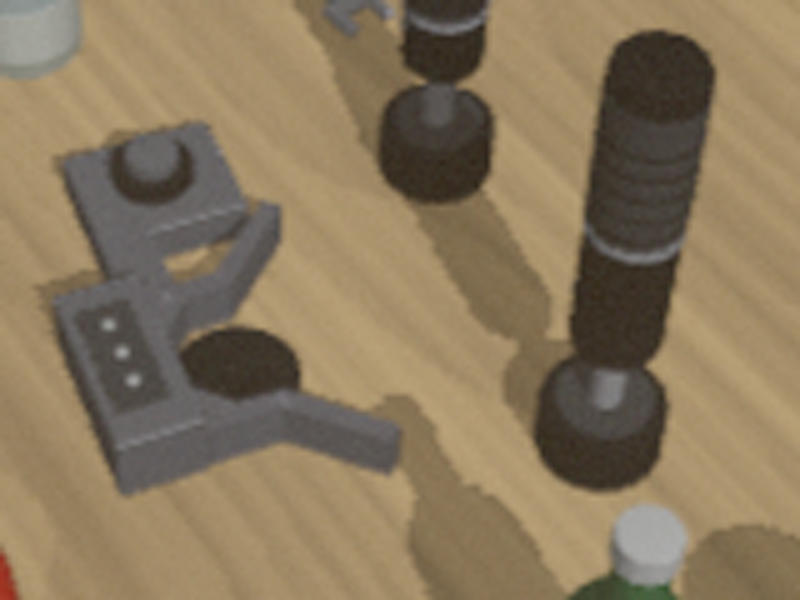

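```bash
cat > h.py <<'E'
from cell import env
import cv2, numpy as np
def cast(c,px,z):
    K=np.array([[c["fx"],0,c["cx"]],[0,c["fy"],c["cy"]],[0,0,1]])
    R=cv2.Rodrigues(np.array(c["rvec"],float))[0]; t=np.array(c["tvec"],float).ravel(); o=-R.T@t
    u=cv2.undistortPoints(np.array(px,float).reshape(-1,1,2),K,np.array(c["D"],float)).reshape(-1,2)
    d=np.c_[u,np.ones(len(u))]@R
    return o+d*((z-o[2])/d[:,2])[:,None]
def proj(c,P):
    K=np.array([[c["fx"],0,c["cx"]],[0,c["fy"],c["cy"]],[0,0,1]])
    return cv2.projectPoints(np.array(P,float).reshape(-1,1,3),np.array(c["rvec"],float),np.array(c["tvec"],float),K,np.array(c["D"],float))[0].reshape(-1,2)
E
python3 - <<'E'
from h import *
np.set_printoptions(precision=1,suppress=True)
t=env.read_camera("top"); s=env.read_camera("scene")
T=lambda l:[((x+.5)/4-.5+140,(y+.5)/4-.5+140) for x,y in l]
S=lambda l:[((x+.5)/5-.5+190,(y+.5)/5-.5+145) for x,y in l]
print("disc top",cast(t,T([(505,180),(460,180),(550,180),(505,136),(505,224)]),0))
print("disc sc",cast(s,S([(240,368),(300,368)]),0))
print("key",cast(t,T([(687,201)]),50),cast(s,S([(152,157)]),50))
print("panel front",cast(t,T([(622,258),(717,273),(737,157),(641,141)]),28))
print("back wall",cast(t,T([(458,50),(597,75),(588,133),(445,105)]),45))
print("flare tips",cast(t,T([(380,225),(608,270)]),30),cast(s,S([(395,440),(270,215)]),30))
# foot via dark mask, mic foot bottom arc
print("foot bottom pts top(z=0 near, sides z36)",cast(t,T([(318,402)]),0),cast(t,T([(360,360)]),36))
print("foot sc sides z36",cast(s,S([(538,400),(665,400)]),36),"bottom",cast(s,S([(600,490)]),0))
print("short sc", cast(s,S([(385,125),(492,125)]),36), cast(s,S([(437,202)]),0))
E
```

```text
disc top [[641.8 -14.3   0. ]
 [642.1  20.    0. ]
 [641.5 -48.7   0. ]
 [676.6 -14.9   0. ]
 [607.3 -13.8   0. ]]
disc sc [[635.8 -19.5   0. ]
 [608.3  -1.7   0. ]]
key [[ 612.1 -145.5   50. ]] [[ 617.  -142.1   50. ]]
panel front [[ 574.5  -98.9   28. ]
 [ 562.5 -168.9   28. ]
 [ 651.1 -187.9   28. ]
 [ 664.1 -116.    28. ]]
back wall [[731.1  20.9  45. ]
 [710.7 -82.8  45. ]
 [665.7 -74.8  45. ]
 [688.2  31.   45. ]]
flare tips [[600.5  79.8  30. ]
 [565.1 -88.   30. ]] [[606.7  85.6  30. ]
 [575.3 -83.9  30. ]]
foot bottom pts top(z=0 near, sides z36) [[473.2 126.9   0. ]] [[499.1  94.   36. ]]
foot sc sides z36 [[532.7 108.4  36. ]
 [477.3 144.4  36. ]] bottom [[521.9 152.6   0. ]]
short sc [[ 483.  -104.    36. ]
 [ 430.3  -70.    36. ]] [[472.1 -63.8   0. ]]
```

```bash
python3 - <<'E'
from h import *
import cv2
a=cv2.imread("pics/top0.png")[140:250,110:230]; cv2.imwrite("pics/topm.png",cv2.resize(a,None,fx=5,fy=5,interpolation=2))
a=cv2.imread("pics/scene0.png")[200:360,260:420]; cv2.imwrite("pics/scm.png",cv2.resize(a,None,fx=3.7,fy=3.7,interpolation=2))
E
```

```text
(no output)
```

View pics/topm.png

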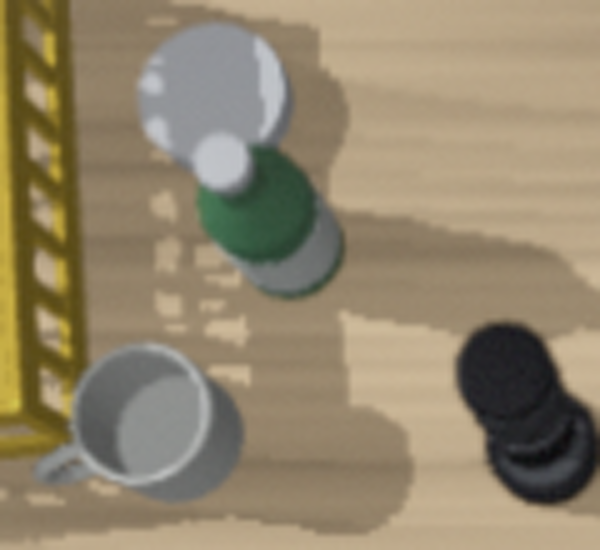

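View pics/scm.png

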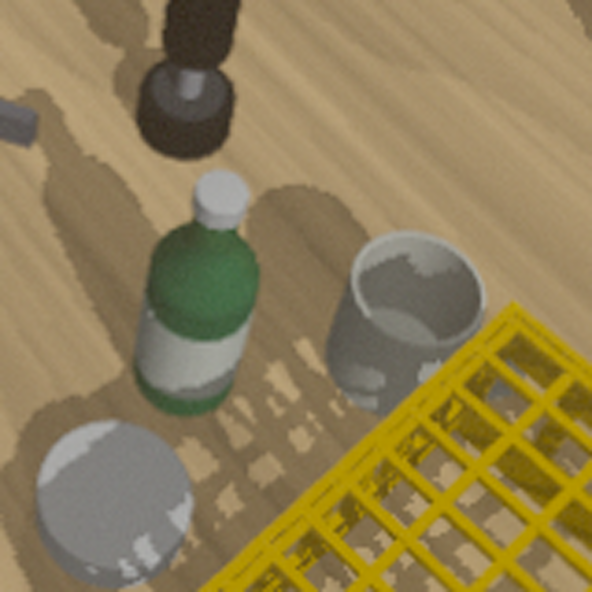

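```bash
python3 - <<'E'
from h import *
np.set_printoptions(precision=1,suppress=True)
t=env.read_camera("top"); s=env.read_camera("scene")
T=lambda l:[((x+.5)/5-.5+110,(y+.5)/5-.5+140) for x,y in l]
S=lambda l:[((x+.5)/3.7-.5+260,(y+.5)/3.7-.5+200) for x,y in l]
print("mug",cast(t,T([(141,415)]),90),cast(s,S([(418,288)]),90))
print("bottle",cast(t,T([(222,162)]),200),cast(s,S([(222,190)]),200))
# mic top centre
print("mic top",cast(t,T([(505,370)]),270),"right edge of foot at 36", cast(t,T([(597,450)]),36), cast(t,T([(545,505)]),0))
print("mic foot stem junction sc",cast(s,S([(188,95)]),36), "side mid", cast(s,S([(140,105),(235,105)]),36))
print("basket corner top rim?",cast(s,S([(513,303)]),100),cast(s,S([(513,303)]),60),cast(t,T([(45,455),(85,425)]),0),cast(t,T([(45,455)]),100))
for n,c in(("top",t),("scene",s)):
    print(n,proj(c,[(506,127,0),(506,127,270),(641,-13,0),(614,-145,50)]))
E
```

```text
mug [[512.5 347.8  90. ]] [[513.8 348.3  90. ]]
bottle [[626.9 282.3 200. ]] [[626.9 281.8 200. ]]
mic top [[503.4 126.8 270. ]] right edge of foot at 36 [[499.2  95.8  36. ]] [[471.8 128.4   0. ]]
mic foot stem junction sc [[505.3 129.   36. ]] side mid [[538.9 117.7  36. ]
 [483.4 153.9  36. ]]
basket corner top rim? [[480.7 389.4 100. ]] [[453.9 378.7  60. ]] [[503.3 429.6   0. ]
 [521.4 406.2   0. ]] [[488.8 397.7 100. ]]
top [[219.2 229.2]
 [210.5 212.5]
 [265.4 184.9]
 [311.2 189.2]]
scene [[308.3 233.4]
 [321.3 157.6]
 [237.2 220.6]
 [220.4 175. ]]
```

```bash
cat >> h.py <<'E'
from scipy.spatial.transform import Rotation as Ro
def pose(tip,hdeg,th):
    h=np.radians(hdeg);t=np.radians(th)
    z=np.array([np.cos(h)*np.sin(t),np.sin(h)*np.sin(t),-np.cos(t)])
    y=np.array([-np.sin(h),np.cos(h),0]); x=np.cross(y,z)
    return np.array(tip,float)-190*z, Ro.from_matrix(np.c_[x,y,z])
def cur():
    s=env.state(); return s,np.array(s["eef_pos"]),Ro.from_euler("xyz",s["tcp_rot"])
def plan(tip,hdeg,th):
    s,p,R=cur(); P,Q=pose(tip,hdeg,th)
    print("t",round(s["t"],2),"tip now",np.round(p+R.apply([0,0,190]),1),"F",np.round(s["ft_force"],1),"op",round(s["opening"],2),"q",np.round(s["joints"],2))
    print("shift",np.round(R.inv().apply(P-p)/150,3),"rot",np.round((R.inv()*Q).as_rotvec()/np.pi*4,3))
E
python3 - <<'E'
from h import *
plan((445,199.6,167),-50,45)
plan((445,199.6,167),-50,0)
E
```

```text
t 0.3 tip now [228.8 581.6 214.6] F [-0.2  0.5 -0.3] op 1.0 q [ 1.09  0.49  1.56  0.    1.09 -0.11]
shift [-1.487 -1.414  0.688] rot [ 0.248 -0.979  0.601]
t 0.3 tip now [228.8 581.6 214.6] F [-0.2  0.5 -0.3] op 1.0 q [ 1.09  0.49  1.56  0.    1.09 -0.11]
shift [-2.274 -1.842  0.317] rot [-0.     0.     0.634]
```

```bash
python3 -m pendant '[{"x":-0.2,"y":-0.2,"z":0,"rz":0.1,"jaw":0.45},{"x":-0.4,"y":-0.4,"z":0,"rz":0.3,"jaw":0.45},{"x":-0.6,"y":-0.6,"z":0,"rz":0.5,"jaw":0.45},{"x":-0.8,"y":-0.8,"z":0,"rz":0.63,"jaw":0.45},{"x":-0.95,"y":-0.95,"z":0,"rz":0.63,"jaw":0.45},{"x":-0.95,"y":-0.95,"z":0,"rz":0.63,"jaw":0.45}]'; python3 - <<'E'
from h import *
plan((445,199.6,167),-50,45)
E
```

```text
t 0.3 tip now [228.8 581.6 214.6] F [-0.2  0.5 -0.3] op 1.0 q [ 1.09  0.49  1.56  0.    1.09 -0.11]
shift [-1.487 -1.414  0.688] rot [ 0.248 -0.979  0.601]invalid input
```

```bash
python3 -m pendant '[{"x":-0.2,"y":-0.2,"z":0.0,"rx":0.0,"ry":0.0,"rz":0.1,"jaw":0.45},{"x":-0.4,"y":-0.4,"z":0.0,"rx":0.0,"ry":0.0,"rz":0.3,"jaw":0.45},{"x":-0.6,"y":-0.6,"z":0.0,"rx":0.0,"ry":0.0,"rz":0.5,"jaw":0.45},{"x":-0.8,"y":-0.8,"z":0.0,"rx":0.0,"ry":0.0,"rz":0.63,"jaw":0.45},{"x":-0.95,"y":-0.95,"z":0.0,"rx":0.0,"ry":0.0,"rz":0.63,"jaw":0.45},{"x":-0.95,"y":-0.95,"z":0.0,"rx":0.0,"ry":0.0,"rz":0.63,"jaw":0.45}]'; python3 - <<'E'
from h import *
plan((445,199.6,167),-50,45)
E
```

```text
t: 1.05
eef_pos: [309.8, 395.6, 405.0]
tcp_rot: [3.141, 0.0, 2.27]
ft_force: [0.4, 0.4, 0.3]
opening: 0.466
t 1.05 tip now [309.9 395.6 215. ] F [0.4 0.4 0.3] op 0.47 q [ 0.77  0.32  1.85 -0.    0.97  0.08]
shift [-0.684 -0.15   0.691] rot [ 0.001 -1.     0.001]
```

```bash
python3 -m pendant '[{"x":-0.13,"y":-0.03,"z":0.13,"rx":0.0,"ry":-0.2,"rz":0.0,"jaw":0.45},{"x":-0.26,"y":-0.06,"z":0.26,"rx":0.0,"ry":-0.4,"rz":0.0,"jaw":0.45},{"x":-0.4,"y":-0.09,"z":0.4,"rx":0.0,"ry":-0.6,"rz":0.0,"jaw":0.45},{"x":-0.54,"y":-0.12,"z":0.54,"rx":0.0,"ry":-0.8,"rz":0.0,"jaw":0.45},{"x":-0.68,"y":-0.15,"z":0.69,"rx":0.0,"ry":-1.0,"rz":0.0,"jaw":0.45},{"x":-0.68,"y":-0.15,"z":0.69,"rx":0.0,"ry":-1.0,"rz":0.0,"jaw":0.45},{"x":-0.68,"y":-0.15,"z":0.69,"rx":0.0,"ry":-1.0,"rz":0.0,"jaw":0.45}]'; python3 - <<'E'
from h import *
plan((445,199.6,17),-50,45)
for n in("scene","top"):
    cv2.imwrite(f"pics/{n}1.png",env.read_camera(n)["img"][:,:,::-1])
E
```

```text
t: 1.92
eef_pos: [357.8, 305.3, 301.6]
tcp_rot: [3.14, 0.782, 2.271]
ft_force: [0.2, 0.3, 0.8]
opening: 0.447
t 1.93 tip now [444.3 203.1 166.9] F [0.2 0.3 0.8] op 0.45 q [ 0.69  0.47  2.05 -1.05  0.95  0.78]
shift [ 0.694 -0.008  0.723] rot [ 0.003 -0.004  0.002]
```

View pics/scene1.png

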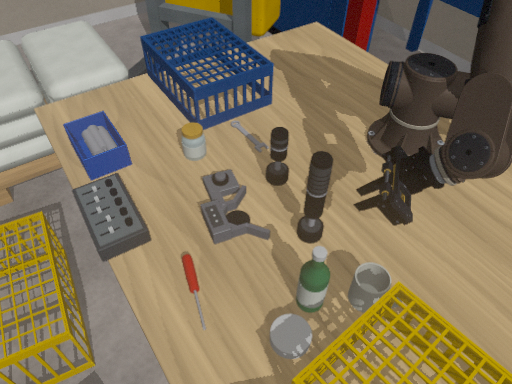

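View pics/top1.png

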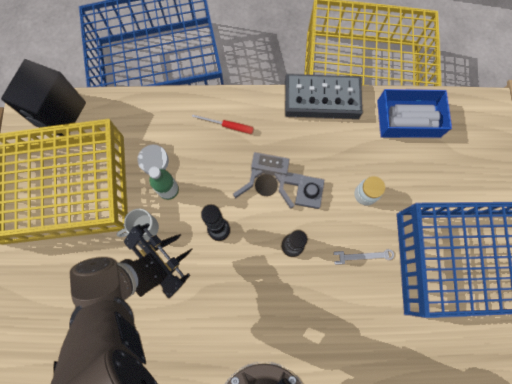

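```bash
python3 - <<'E'
from h import *
plan((432.5,184.6,120),-38,40)
E
```

```text
t 2.02 tip now [444.4 202.9 167.4] F [-0.2  0.1 -0.2] op 0.45 q [ 0.69  0.47  2.05 -1.05  0.95  0.78]
shift [ 0.073 -0.305  0.27 ] rot [-0.175  0.108 -0.195]
```

```bash
python3 -m pendant '[{"x":0.03,"y":-0.15,"z":0.13,"rx":-0.09,"ry":0.05,"rz":-0.1,"jaw":0.5},{"x":0.073,"y":-0.305,"z":0.27,"rx":-0.175,"ry":0.108,"rz":-0.195,"jaw":0.5},{"x":0.073,"y":-0.305,"z":0.27,"rx":-0.175,"ry":0.108,"rz":-0.195,"jaw":0.5},{"x":0.073,"y":-0.305,"z":0.27,"rx":-0.175,"ry":0.108,"rz":-0.195,"jaw":0.5}]'; python3 - <<'E'
from h import *
plan((432.5,184.6,17),-38,40)
E
```

```text
t: 2.52
eef_pos: [343.0, 275.9, 288.1]
tcp_rot: [-3.115, 0.675, 2.476]
ft_force: [0.8, 0.2, -0.0]
opening: 0.501
t 2.52 tip now [433.2 198.6 139.8] F [ 0.8  0.2 -0. ] op 0.5 q [ 0.64  0.45  2.15 -1.13  0.74  0.69]
shift [ 0.499 -0.094  0.675] rot [-0.036 -0.029 -0.002]
```

```bash
cat > kin.py <<'E'
import numpy as np
from scipy.spatial.transform import Rotation as Ro
def Rq(q): return Ro.from_euler("ZYZYZ",[q[0],q[1]+q[2],q[3],q[4],q[5]+np.pi/2])
def fk(q,L):
    a1,H,a2,a3,e,d6=L
    s=q[1]+q[2]
    r=a1+a2*np.sin(q[1])+a3*np.sin(s)+e*np.cos(s); z=H+a2*np.cos(q[1])+a3*np.cos(s)-e*np.sin(s)
    R=Rq(q)
    return np.array([r*np.cos(q[0]),r*np.sin(q[0]),z])+d6*R.apply([0,0,1]),R
E
python3 - <<'E'
from kin import *
from h import env
from scipy.optimize import least_squares
s=env.state(); print(s["joints"],s["eef_pos"],s["tcp_rot"], Rq(s["joints"]).as_euler("xyz"))
D=[([1.09042223,4.91561610e-01,1.55946862,-4.25e-05,1.09168857,-.105577],[228.75,581.59,404.15]),
([.77,.32,1.85,0,.97,.08],[309.8,395.6,405]),([.69,.47,2.05,-1.05,.95,.78],[357.8,305.3,301.6]),(s["joints"],s["eef_pos"])]
f=lambda L:np.concatenate([fk(q,L)[0]-p for q,p in D]+[np.array([L[0]/50,L[4]/50])])
o=least_squares(f,[0,350,450,450,0,80]); print(o.x,np.round(o.fun,1))
E
```

```text
Traceback (most recent call last):
  File "kin.py", line 3, in Rq
    def Rq(q): return Ro.from_euler("ZYZYZ",[q[0],q[1]+q[2],q[3],q[4],q[5]+np.pi/2])
                      ~~~~~~~~~~~~~^^^^^^^^^^^^^^^^^^^^^^^^^^^^^^^^^^^^^^^^^^^^^^^^^
  File "scipy/spatial/transform/_rotation.pyx", line 1413, in scipy.spatial.transform._rotation.Rotation.from_euler
ValueError: Expected axis specification to be a non-empty string of upto 3 characters, got ZYZYZ
```

```bash
sed -i 's/def Rq.*/def Rq(q): return Ro.from_euler("ZYZ",[q[0],q[1]+q[2],q[3]])*Ro.from_euler("YZ",[q[4],q[5]+np.pi\/2])/' kin.py
python3 - <<'E'
from kin import *
from h import env
from scipy.optimize import least_squares
s=env.state(); print(s["joints"],s["eef_pos"],s["tcp_rot"], Rq(s["joints"]).as_euler("xyz"))
D=[([1.09042223,4.91561610e-01,1.55946862,-4.25e-05,1.09168857,-.105577],[228.75,581.59,404.15]),
([.77,.32,1.85,0,.97,.08],[309.8,395.6,405]),([.69,.47,2.05,-1.05,.95,.78],[357.8,305.3,301.6]),(s["joints"],s["eef_pos"])]
f=lambda L:np.concatenate([fk(q,L)[0]-p for q,p in D]+[np.array([L[0]/50,L[4]/50])])
o=least_squares(f,[0,350,450,450,0,80]); print(o.x,np.round(o.fun,1))
E
```

```text
[ 0.64105348  0.44621005  2.15246756 -1.13289811  0.7392219   0.69209778] [342.9776922  275.90098921 288.07436235] [-3.11483328  0.67516864  2.4758147 ] [-3.11483328  0.67516864  2.4758147 ]
[ 57.88679122 102.89542944 574.5031972  360.22699032  64.03771875
 -16.01401397] [ 57.3 -32.7  -2.   49.1 -47.6   3.2   1.8   6.2  -5.3  -0.3  -8.    4.1
   1.2   1.3]
```

```bash
cat >> kin.py <<'E'
def fk(q,L):
    a1,H,a2,a3,e,d6,b,c=L
    s=q[1]+q[2]
    r=a1+a2*np.sin(q[1])+a3*np.sin(s)+e*np.cos(s); z=H+a2*np.cos(q[1])+a3*np.cos(s)-e*np.sin(s)
    R=Rq(q)
    R4=Ro.from_euler("ZYZ",[q[0],q[1]+q[2],q[3]])
    return np.array([r*np.cos(q[0])-b*np.sin(q[0]),r*np.sin(q[0])+b*np.cos(q[0]),z])+d6*R.apply([0,0,1])+R4.apply([0,c,0]),R
E
python3 - <<'E'
from kin import *
from h import env
from scipy.optimize import least_squares
s=env.state()
D=[([1.09042223,4.91561610e-01,1.55946862,-4.25e-05,1.09168857,-.105577],[228.75,581.59,404.15]),
([.77,.32,1.85,0,.97,.08],[309.8,395.6,405]),([.69,.47,2.05,-1.05,.95,.78],[357.8,305.3,301.6]),(s["joints"],s["eef_pos"])]
for l in (0.003,.02):
    f=lambda L:np.concatenate([fk(q,L)[0]-p for q,p in D]+[(L-[0,200,450,450,0,100,0,65])*l])
    o=least_squares(f,[0,200,450,450,0,100,0,60]); print(np.round(o.x,1),np.round(o.fun,1))
E
```

```text
[ -6.2 184.3 599.8 410.1  41.3  83.1  66.    1.2] [-1.1  0.5 -0.2  0.9 -0.8  0.2  0.1  0.4  0.6 -0.1 -0.4 -0.5 -0.  -0.
  0.4 -0.1  0.1 -0.1  0.2 -0.2]
[ -5.1 187.8 596.1 410.4  41.1  83.2  66.1   1. ] [-1.2  0.3 -0.1  1.2 -0.6  0.   0.   0.3  0.6 -0.1 -0.4 -0.6 -0.1 -0.2
  2.9 -0.8  0.8 -0.3  1.3 -1.3]
```

```bash
cat >> kin.py <<'E'
L0=[-5.1,187.8,596.1,410.4,41.1,83.2,66.1,1.0]
lo=np.array([-3.1,-.84,.05,-1.13,.06,-2.69]);hi=np.array([3.1,2.19,2.79,4.28,2.93,2.69])
from scipy.optimize import least_squares
def ik(P,Q,n=12,seed=0):
    rng=np.random.default_rng(seed); sols=[]
    for i in range(n):
        q0=rng.uniform(lo,hi); q0[0]=np.arctan2(P[1],P[0])+rng.normal()*.2;q0[1]=rng.uniform(0,1);q0[2]=rng.uniform(1.4,2.6);q0=np.clip(q0,lo+.01,hi-.01)
        o=least_squares(lambda q:np.r_[(fk(q,L0)[0]-P)/100,(Q.inv()*fk(q,L0)[1]).as_rotvec()],q0,bounds=(lo,hi),max_nfev=80)
        if o.cost<1e-5 and not any(np.abs(o.x-s).max()<.05 for s in sols): sols.append(o.x)
    return sols
E
python3 - <<'E'
from kin import *
from h import pose
np.set_printoptions(precision=2,suppress=True)
F=Ro.from_euler("z",np.pi)
A=np.array([505,128]);B=np.array([584,-1])
for h in(-70,-59,-50,-38,-25):
  for th in(30,40,50):
    hv=np.array([np.cos(np.radians(h)),np.sin(np.radians(h))])
    for nm,M in(("A-60",A-92*hv),("A",A-32*hv),("B",B-32*hv)):
      P,Q=pose((*M,17),h,th)
      print(h,th,nm,*[(k,s) for k,q in((0,Q),(1,Q*F)) for s in ik(P,q,8)])
E
```

```text
-70 30 A-60 (0, array([ 0.55,  0.72,  1.93, -0.78,  0.77,  0.85])) (1, array([ 0.55,  0.72,  1.93, -0.78,  0.77, -2.29]))
-70 30 A (0, array([ 0.44,  0.71,  1.97, -0.86,  0.71,  0.83])) (1, array([ 0.44,  0.71,  1.97, -0.86,  0.71, -2.31]))
-70 30 B (0, array([ 0.17,  0.72,  1.93, -0.98,  0.63,  0.67])) (1, array([ 0.17,  0.72,  1.93, -0.98,  0.63, -2.47]))
-70 40 A-60 (0, array([ 0.62,  0.78,  1.91, -0.9 ,  0.92,  1.  ])) (1, array([ 0.62,  0.78,  1.91, -0.9 ,  0.92, -2.14]))
-70 40 A (0, array([ 0.52,  0.76,  1.96, -1.  ,  0.86,  1.01])) (1, array([ 0.52,  0.76,  1.96, -1.  ,  0.86, -2.13]))
-70 40 B
-70 50 A-60 (0, array([ 0.68,  0.84,  1.87, -0.97,  1.07,  1.11])) (1, array([ 0.68,  0.84,  1.87, -0.97,  1.07, -2.03]))
-70 50 A (0, array([ 0.58,  0.83,  1.93, -1.08,  1.01,  1.13])) (1, array([ 0.58,  0.83,  1.93, -1.08,  1.01, -2.01]))
-70 50 B
-59 30 A-60 (0, array([ 0.56,  0.69,  2.04, -0.95,  0.66,  0.86])) (1, array([ 0.56,  0.69,  2.04, -0.95,  0.66, -2.28]))
-59 30 A (0, array([ 0.44,  0.69,  2.05, -1.04,  0.61,  0.84])) (1, array([ 0.44,  0.69,  2.05, -1.04,  0.61, -2.31]))
[... 893 characters left out ...]
  0.3 , -1.99]))
-25 40 A-60 (0, array([0.56, 0.72, 2.41, 4.15, 0.69, 1.55])) (1, array([ 0.56,  0.72,  2.41,  4.15,  0.69, -1.59]))
-25 40 A (0, array([0.43, 0.71, 2.34, 4.09, 0.65, 1.46])) (1, array([ 0.43,  0.71,  2.34,  4.09,  0.65, -1.68]))
-25 40 B (0, array([0.05, 0.71, 2.29, 3.73, 0.58, 1.45])) (1, array([ 0.05,  0.71,  2.29,  3.73,  0.58, -1.69]))
-25 50 A-60 (0, array([0.64, 0.82, 2.44, 4.14, 0.94, 1.7 ])) (1, array([ 0.64,  0.82,  2.44,  4.14,  0.94, -1.44]))
-25 50 A (0, array([0.5 , 0.81, 2.39, 4.04, 0.91, 1.63])) (1, array([ 0.5 ,  0.81,  2.39,  4.04,  0.91, -1.52]))
-25 50 B (0, array([0.1 , 0.8 , 2.36, 3.67, 0.89, 1.58])) (1, array([ 0.1 ,  0.8 ,  2.36,  3.67,  0.89, -1.56]))
```

```bash
python3 - <<'E'
from kin import *
from h import pose
np.set_printoptions(precision=2,suppress=True)
B=np.array([584,-1]);C=np.array([641,-13])
for h in(-70,-45,-30,-20,-11.5,0,10,20):
  for th in(25,30,35,45):
    hv=np.array([np.cos(np.radians(h)),np.sin(np.radians(h))])
    for nm,M in(("B-30",B-62*hv),("C",C-32*hv)):
      P,Q=pose((*M,17),h,th)
      print(h,th,nm,*[s for s in ik(P,Q,8)])
# tool-down key
P,Q=pose((614,-144,50),-45,0)
print("key",ik(P,Q,8))
E
```

```text
-70 25 B-30 [ 0.18  0.7   1.93 -0.83  0.6   0.55]
-70 25 C [ 0.1   0.75  1.79 -0.76  0.64  0.38]
-70 30 B-30 [ 0.22  0.72  1.93 -0.95  0.65  0.7 ]
-70 30 C [ 0.13  0.76  1.8  -0.9   0.67  0.53]
-70 35 B-30 [ 0.26  0.74  1.93 -1.06  0.71  0.82]
-70 35 C [ 0.17  0.78  1.8  -1.02  0.72  0.67]
-70 45 B-30
-70 45 C
-45 25 B-30
-45 25 C [ 0.05  0.7   1.94 -1.03  0.37  0.21]
-45 30 B-30
-45 30 C
-45 35 B-30
-45 35 C
-45 45 B-30
-45 45 C
-30 25 B-30
-30 25 C
-30 30 B-30 [0.08 0.65 2.24 4.14 0.34 1.14]
-30 30 C
-30 35 B-30 [0.11 0.68 2.28 3.98 0.47 1.33]
-30 35 C [0.03 0.71 2.09 4.17 0.36 1.05]
-30 45 B-30 [0.16 0.75 2.34 3.86 0.75 1.53]
-30 45 C [0.08 0.76 2.17 3.9  0.62 1.36]
-20 25 B-30 [-0.01  0.63  2.24  3.94  0.2   1.09]
-20 25 C
-20 30 B-30 [0.   0.65 2.29 3.69 0.34 1.35]
-20 30 C [-0.04  0.68  2.09  4.    0.2   0.99]
-20 35 B-30 [0.02 0.68 2.34 3.6  0.49 1.47]
-20 35 C [-0.03  0.7   2.14  3.73  0.33  1.28]
-20 45 B-30 [0.06 0.76 2.42 3.54 0.82 1.59]
-20 45 C [-0.    0.76  2.22  3.56  0.63  1.48]
-11.5 25 B-30 [-0.08  0.62  2.26  3.43  0.18  1.4 ]
-11.5 25 C
-11.5 30 B-30 [-0.07  0.64 
[... 687 characters left out ...]
23  2.03]
10 25 C
10 30 B-30 [-0.26  0.64  2.32  2.52  0.37  1.78]
10 30 C [-0.23  0.68  2.11  2.17  0.24  2.18]
10 35 B-30 [-0.28  0.67  2.37  2.62  0.53  1.65]
10 35 C [-0.24  0.69  2.16  2.43  0.37  1.89]
10 45 B-30 [-0.33  0.77  2.47  2.68  0.88  1.51]
10 45 C [-0.28  0.75  2.25  2.62  0.67  1.67]
20 25 B-30 [-0.3   0.63  2.24  1.87  0.27  2.23]
20 25 C
20 30 B-30 [-0.34  0.65  2.29  2.14  0.39  1.92]
20 30 C [-0.28  0.68  2.09  1.77  0.31  2.37]
20 35 B-30 [-0.37  0.68  2.34  2.28  0.52  1.74]
20 35 C [-0.31  0.7   2.13  2.05  0.41  2.06]
20 45 B-30 [-0.44  0.76  2.42  2.39  0.82  1.53]
20 45 C [-0.36  0.76  2.21  2.3   0.66  1.75]
key [array([-0.34,  0.69,  1.69, -0.  ,  0.76, -1.12])]
```

```bash
cat >> kin.py <<'E'
def way(q):
    from h import cur
    s,p,R=cur(); P,Q=fk(np.array(q,float),L0)
    print("t",round(s["t"],2),"q",np.round(s["joints"],2),"F",np.round(s["ft_force"],1))
    v=(R.inv()*Q).as_rotvec()
    print("shift",np.round(R.inv().apply(P-p)/150,3),"rot",np.round(v/np.pi*4,3),"deg",np.degrees(np.linalg.norm(v)).round(),"tip",np.round(P+Q.apply([0,0,190])))
E
python3 - <<'E'
from kin import *
way((.64,.1,2.2,-.6,.8,.5))
W=[(.64,.1,2.2,-.6,.8,.5)]+[(.64,.1,2.2,a,.7,b) for a,b in zip(np.linspace(-.0,4.0,7),np.linspace(.3,-1.5,7))]
for a,b in zip(W,W[1:]):
    p,R=fk(a,L0);P,Q=fk(b,L0); v=(R.inv()*Q).as_rotvec(); print(np.round(b,2),np.degrees(np.linalg.norm(v)).round(),np.linalg.norm(P-p).round(),np.round(P+Q.apply([0,0,190])))
E
```

```text
t 2.52 q [ 0.64  0.45  2.15 -1.13  0.74  0.69] F [ 0.8  0.2 -0. ]
shift [-0.255 -0.614 -0.745] rot [0.001 0.309 0.445] deg 24.0 tip [320. 184. 229.]
[0.64 0.1  2.2  0.   0.7  0.3 ] 28.0 35.0 [258. 276. 206.]
[0.64 0.1  2.2  0.67 0.7  0.  ] 27.0 35.0 [214. 378. 235.]
[ 0.64  0.1   2.2   1.33  0.7  -0.3 ] 27.0 35.0 [229. 466. 307.]
[ 0.64  0.1   2.2   2.    0.7  -0.6 ] 27.0 35.0 [297. 503. 393.]
[ 0.64  0.1   2.2   2.67  0.7  -0.9 ] 27.0 35.0 [389. 471. 455.]
[ 0.64  0.1   2.2   3.33  0.7  -1.2 ] 27.0 35.0 [466. 386. 466.]
[ 0.64  0.1   2.2   4.    0.7  -1.5 ] 27.0 35.0 [494. 283. 423.]
```

```bash
python3 -m pendant '[{"x":-0.13,"y":-0.3,"z":-0.37,"rx":0.0,"ry":0.15,"rz":0.22,"jaw":0.55},{"x":-0.26,"y":-0.61,"z":-0.75,"rx":0.0,"ry":0.31,"rz":0.44,"jaw":0.55},{"x":-0.26,"y":-0.61,"z":-0.75,"rx":0.0,"ry":0.31,"rz":0.44,"jaw":0.55},{"x":-0.26,"y":-0.61,"z":-0.75,"rx":0.0,"ry":0.31,"rz":0.44,"jaw":0.55},{"x":-0.26,"y":-0.61,"z":-0.75,"rx":0.0,"ry":0.31,"rz":0.44,"jaw":0.55}]'; python3 - <<'E'
from kin import *
way((.64,.1,2.2,0,.7,.3))
E
```

```text
t: 3.15
eef_pos: [256.3, 231.7, 401.4]
tcp_rot: [2.972, 0.404, 2.099]
ft_force: [0.6, -0.1, 0.0]
opening: 0.552
t 3.15 q [ 0.64  0.09  2.2  -0.6   0.8   0.49] F [ 0.6 -0.1  0. ]
shift [ 0.228 -0.012 -0.05 ] rot [0.085 0.524 0.317] deg 28.0 tip [258. 276. 206.]
```

Model is accurate. Continue through the wrist flip.

```bash
python3 -m pendant '[{"x":0.08,"y":0.0,"z":-0.02,"rx":0.03,"ry":0.17,"rz":0.1,"jaw":0.55},{"x":0.16,"y":-0.01,"z":-0.04,"rx":0.06,"ry":0.35,"rz":0.21,"jaw":0.55},{"x":0.23,"y":-0.01,"z":-0.05,"rx":0.08,"ry":0.52,"rz":0.32,"jaw":0.55},{"x":0.23,"y":-0.01,"z":-0.05,"rx":0.08,"ry":0.52,"rz":0.32,"jaw":0.55}]'; python3 - <<'E'
from kin import *
way((.64,.1,2.2,.67,.7,0))
E
```

```text
t: 3.65
eef_pos: [236.7, 260.1, 393.8]
tcp_rot: [3.004, -0.038, 1.911]
ft_force: [0.1, -0.1, -0.7]
opening: 0.547
t 3.65 q [ 0.65  0.1   2.2  -0.01  0.7   0.31] F [ 0.1 -0.1 -0.7]
shift [ 0.227 -0.007 -0.058] rot [0.085 0.542 0.275] deg 28.0 tip [214. 379. 235.]
```

```bash
python3 -m pendant '[{"x":0.08,"y":0.0,"z":-0.02,"rx":0.03,"ry":0.18,"rz":0.09,"jaw":0.55},{"x":0.16,"y":-0.01,"z":-0.04,"rx":0.06,"ry":0.36,"rz":0.18,"jaw":0.55},{"x":0.23,"y":-0.01,"z":-0.06,"rx":0.08,"ry":0.54,"rz":0.28,"jaw":0.55},{"x":0.23,"y":-0.01,"z":-0.06,"rx":0.08,"ry":0.54,"rz":0.28,"jaw":0.55}]'; python3 - <<'E'
from kin import *
way((.64,.1,2.2,1.33,.7,-.3))
E
```

```text
t: 4.15
eef_pos: [222.4, 291.0, 404.3]
tcp_rot: [3.116, -0.478, 1.724]
ft_force: [-0.1, -0.0, -0.1]
opening: 0.545
t 4.15 q [0.65 0.09 2.2  0.66 0.7  0.02] F [-0.1 -0.  -0.1]
shift [ 0.215  0.066 -0.047] rot [-0.073  0.534  0.267] deg 27.0 tip [229. 466. 307.]
```

```bash
python3 -m pendant '[{"x":0.07,"y":0.01,"z":-0.02,"rx":-0.02,"ry":0.18,"rz":0.09,"jaw":0.55},{"x":0.14,"y":0.04,"z":-0.03,"rx":-0.05,"ry":0.36,"rz":0.18,"jaw":0.55},{"x":0.22,"y":0.07,"z":-0.05,"rx":-0.07,"ry":0.53,"rz":0.27,"jaw":0.55},{"x":0.22,"y":0.07,"z":-0.05,"rx":-0.07,"ry":0.53,"rz":0.27,"jaw":0.55}]'; python3 - <<'E'
from kin import *
way((.64,.1,2.2,2.,.7,-.6))
E
```

```text
t: 4.65
eef_pos: [228.5, 317.8, 426.6]
tcp_rot: [-3.034, -0.888, 1.433]
ft_force: [-0.2, 0.5, 0.1]
opening: 0.548
t 4.65 q [ 0.64  0.09  2.2   1.31  0.7  -0.28] F [-0.2  0.5  0.1]
shift [ 0.186  0.123 -0.051] rot [-0.239  0.496  0.275] deg 28.0 tip [297. 503. 393.]
```

```bash
python3 -m pendant '[{"x":0.06,"y":0.04,"z":-0.02,"rx":-0.08,"ry":0.16,"rz":0.09,"jaw":0.55},{"x":0.12,"y":0.08,"z":-0.03,"rx":-0.16,"ry":0.33,"rz":0.18,"jaw":0.55},{"x":0.19,"y":0.12,"z":-0.05,"rx":-0.24,"ry":0.5,"rz":0.27,"jaw":0.55},{"x":0.19,"y":0.12,"z":-0.05,"rx":-0.24,"ry":0.5,"rz":0.27,"jaw":0.55}]'; python3 - <<'E'
from kin import *
way((.64,.1,2.2,2.67,.7,-.9))
E
```

```text
t: 5.15
eef_pos: [248.6, 328.6, 452.2]
tcp_rot: [-2.65, -1.216, 0.786]
ft_force: [-0.3, -0.7, -0.4]
opening: 0.549
t 5.15 q [ 0.64  0.09  2.2   2.    0.7  -0.6 ] F [-0.3 -0.7 -0.4]
shift [ 0.144  0.182 -0.052] rot [-0.374  0.394  0.281] deg 28.0 tip [389. 471. 455.]
```

```bash
python3 -m pendant '[{"x":0.05,"y":0.06,"z":-0.02,"rx":-0.12,"ry":0.13,"rz":0.09,"jaw":0.55},{"x":0.1,"y":0.12,"z":-0.03,"rx":-0.25,"ry":0.26,"rz":0.19,"jaw":0.55},{"x":0.14,"y":0.18,"z":-0.05,"rx":-0.37,"ry":0.39,"rz":0.28,"jaw":0.55},{"x":0.14,"y":0.18,"z":-0.05,"rx":-0.37,"ry":0.39,"rz":0.28,"jaw":0.55}]'; python3 - <<'E'
from kin import *
way((.64,.1,2.2,3.33,.7,-1.2))
E
```

```text
t: 5.65
eef_pos: [277.0, 318.5, 469.8]
tcp_rot: [-1.827, -1.237, -0.385]
ft_force: [-0.2, 1.2, 0.5]
opening: 0.552
t 5.65 q [ 0.64  0.09  2.2   2.66  0.7  -0.89] F [-0.2  1.2  0.5]
shift [ 0.093  0.21  -0.052] rot [-0.471  0.272  0.267] deg 27.0 tip [465. 386. 466.]
```

```bash
python3 -m pendant '[{"x":0.03,"y":0.07,"z":-0.02,"rx":-0.16,"ry":0.09,"rz":0.09,"jaw":0.55},{"x":0.06,"y":0.14,"z":-0.03,"rx":-0.31,"ry":0.18,"rz":0.18,"jaw":0.55},{"x":0.09,"y":0.21,"z":-0.05,"rx":-0.47,"ry":0.27,"rz":0.27,"jaw":0.55},{"x":0.09,"y":0.21,"z":-0.05,"rx":-0.47,"ry":0.27,"rz":0.27,"jaw":0.55}]'; python3 - <<'E'
from kin import *
from h import pose
np.set_printoptions(precision=2,suppress=True)
F=Ro.from_euler("z",np.pi)
way((.64,.1,2.2,4.,.7,-1.5))
A=np.array([505,128]);B=np.array([592,-3]);C=np.array([641,-13])
for M0,d,h,z in((A,100,-22,150),(A,100,-22,17),(A,27,-22,17),((A+B)/2,27,-27,17),(B,27,-30,17),(B,70,-27,17),(C,38,-27,17),(A,100,-18,17),(A,27,-18,17)):
    hv=np.array([np.cos(np.radians(h)),np.sin(np.radians(h))])
    P,Q=pose((*(M0-d*hv),z),h,45); print(M0,d,h,z,ik(P,Q*F,8))
E
```

```text
t: 6.15
eef_pos: [300.3, 292.7, 473.4]
tcp_rot: [-1.646, -1.056, -0.984]
ft_force: [0.5, 0.7, -0.1]
opening: 0.551
t 6.15 q [ 0.64  0.09  2.2   3.32  0.69 -1.19] F [ 0.5  0.7 -0.1]
shift [ 0.03  0.23 -0.05] rot [-0.53  0.12  0.27] deg 28.0 tip [494. 283. 423.]
[505 128] 100 -22 150 []
[505 128] 100 -22 17 [array([ 0.6 ,  0.77,  2.47,  4.04,  0.85, -1.45])]
[505 128] 27 -22 17 [array([ 0.43,  0.76,  2.39,  3.95,  0.79, -1.57])]
[548.5  62.5] 27 -27 17 [array([ 0.26,  0.75,  2.34,  3.91,  0.75, -1.62])]
[592  -3] 27 -30 17 [array([ 0.1 ,  0.75,  2.27,  3.85,  0.69, -1.68])]
[592  -3] 70 -27 17 [array([ 0.14,  0.76,  2.37,  3.76,  0.77, -1.59])]
[641 -13] 38 -27 17 [array([ 0.06,  0.76,  2.2 ,  3.8 ,  0.63, -1.73])]
[505 128] 100 -18 17 [array([ 0.56,  0.79,  2.52,  3.9 ,  0.9 , -1.41])]
[505 128] 27 -18 17 [array([ 0.4 ,  0.76,  2.42,  3.83,  0.82, -1.53])]
```

```bash
python3 - <<'E'
from kin import *
np.set_printoptions(precision=2,suppress=True)
a=np.array([.64,.09,2.2,3.32,.69,-1.19]);b=np.array([.6,.77,2.47,4.04,.85,-1.45])
W=[a,(.66,.15,2.5,3.7,.8,-1.3),(.66,.4,2.62,4.0,.85,-1.45),(.64,.6,2.6,4.04,.85,-1.45),b]
for a,b in zip(W,W[1:]):
    p,R=fk(a,L0);P,Q=fk(b,L0); v=(R.inv()*Q).as_rotvec(); print(np.round(b,2),np.degrees(np.linalg.norm(v)).round(),np.linalg.norm(P-p).round(),np.round(P),np.round(P+Q.apply([0,0,190])))
way(W[1])
E
```

```text
[ 0.66  0.15  2.5   3.7   0.8  -1.3 ] 24.0 149.0 [227. 218. 369.] [401. 262. 306.]
[ 0.66  0.4   2.62  4.    0.85 -1.45] 27.0 100.0 [212. 188. 275.] [363. 168. 162.]
[ 0.64  0.6   2.6   4.04  0.85 -1.45] 11.0 63.0 [232. 193. 215.] [364. 152.  85.]
[ 0.6   0.77  2.47  4.04  0.85 -1.45] 3.0 88.0 [289. 218. 153.] [415. 168.  19.]
t 6.15 q [ 0.64  0.09  2.2   3.32  0.69 -1.19] F [ 0.5  0.7 -0.1]
shift [-0.54  0.52 -0.65] rot [-0.49 -0.15  0.1 ] deg 23.0 tip [401. 262. 306.]
```

```bash
python3 -m pendant '[{"x":-0.14,"y":0.13,"z":-0.16,"rx":-0.12,"ry":-0.04,"rz":0.02,"jaw":0.55},{"x":-0.27,"y":0.26,"z":-0.32,"rx":-0.24,"ry":-0.08,"rz":0.05,"jaw":0.55},{"x":-0.4,"y":0.39,"z":-0.48,"rx":-0.37,"ry":-0.12,"rz":0.08,"jaw":0.55},{"x":-0.54,"y":0.52,"z":-0.65,"rx":-0.49,"ry":-0.15,"rz":0.1,"jaw":0.55},{"x":-0.54,"y":0.52,"z":-0.65,"rx":-0.49,"ry":-0.15,"rz":0.1,"jaw":0.55}]'; python3 - <<'E'
from kin import *
way((.64,.5,2.5,4.0,.85,-1.45))
E
```

```text
t: 6.78
eef_pos: [224.8, 218.3, 367.3]
tcp_rot: [-2.168, -0.94, -0.823]
ft_force: [0.3, -0.4, 1.1]
opening: 0.547
t 6.78 q [ 0.66  0.15  2.51  3.7   0.8  -1.3 ] F [ 0.3 -0.4  1.1]
shift [-0.528  0.378  0.515] rot [-0.538 -0.164 -0.138] deg 26.0 tip [419. 200. 139.]
```

```bash
python3 -m pendant '[{"x":-0.13,"y":0.09,"z":0.13,"rx":-0.13,"ry":-0.04,"rz":-0.03,"jaw":0.55},{"x":-0.26,"y":0.19,"z":0.26,"rx":-0.27,"ry":-0.08,"rz":-0.07,"jaw":0.55},{"x":-0.4,"y":0.28,"z":0.39,"rx":-0.4,"ry":-0.12,"rz":-0.1,"jaw":0.55},{"x":-0.53,"y":0.38,"z":0.52,"rx":-0.54,"ry":-0.16,"rz":-0.14,"jaw":0.55},{"x":-0.53,"y":0.38,"z":0.52,"rx":-0.54,"ry":-0.16,"rz":-0.14,"jaw":0.55}]'; cat >> h.py <<'E'
def planF(tip,hdeg,th):
    s,p,R=cur(); P,Q=pose(tip,hdeg,th); Q=Q*Ro.from_euler("z",np.pi)
    print("t",round(s["t"],2),"tip now",np.round(p+R.apply([0,0,190]),1),"F",np.round(s["ft_force"],1),"op",round(s["opening"],2),"q",np.round(s["joints"],2))
    print("shift",np.round(R.inv().apply(P-p)/150,3),"rot",np.round((R.inv()*Q).as_rotvec()/np.pi*4,3))
E
python3 - <<'E'
from h import *
planF((412,165,80),-22,45)
planF((412,165,18),-22,45)
E
```

```text
t: 7.4
eef_pos: [269.2, 221.9, 249.5]
tcp_rot: [-2.803, -0.906, -0.56]
ft_force: [0.2, 0.5, 0.2]
opening: 0.549
t 7.4 tip now [422.3 200.5 139. ] F [0.2 0.5 0.2] op 0.55 q [ 0.63  0.51  2.49  4.    0.85 -1.45]
shift [-0.106  0.055  0.239] rot [-0.263 -0.177 -0.121]
t 7.4 tip now [422.3 200.5 139. ] F [0.2 0.5 0.2] op 0.55 q [ 0.63  0.51  2.49  4.    0.85 -1.45]
shift [-0.432  0.14   0.479] rot [-0.263 -0.177 -0.121]
```

```bash
python3 -m pendant '[{"x":-0.05,"y":0.03,"z":0.12,"rx":-0.13,"ry":-0.09,"rz":-0.06,"jaw":0.55},{"x":-0.11,"y":0.055,"z":0.24,"rx":-0.263,"ry":-0.177,"rz":-0.121,"jaw":0.55},{"x":-0.22,"y":0.08,"z":0.32,"rx":-0.263,"ry":-0.177,"rz":-0.121,"jaw":0.55},{"x":-0.33,"y":0.11,"z":0.4,"rx":-0.263,"ry":-0.177,"rz":-0.121,"jaw":0.55},{"x":-0.42,"y":0.138,"z":0.47,"rx":-0.263,"ry":-0.177,"rz":-0.121,"jaw":0.55},{"x":-0.42,"y":0.138,"z":0.47,"rx":-0.263,"ry":-0.177,"rz":-0.121,"jaw":0.55}]'; python3 - <<'E'
from h import *
planF((412,165,18),-22,45)
for n in("scene","top"):
    cv2.imwrite(f"pics/{n}2.png",env.read_camera(n)["img"][:,:,::-1])
E
```

```text
t: 8.15
eef_pos: [286.4, 214.3, 155.9]
tcp_rot: [-3.139, -0.786, -0.388]
ft_force: [0.1, -0.4, -0.5]
opening: 0.546
t 8.15 tip now [411.  164.   21.7] F [ 0.1 -0.4 -0.5] op 0.55 q [ 0.59  0.77  2.47  4.04  0.84 -1.46]
shift [-0.014 -0.009  0.02 ] rot [ 0.    -0.001 -0.004]
```

View pics/scene2.png

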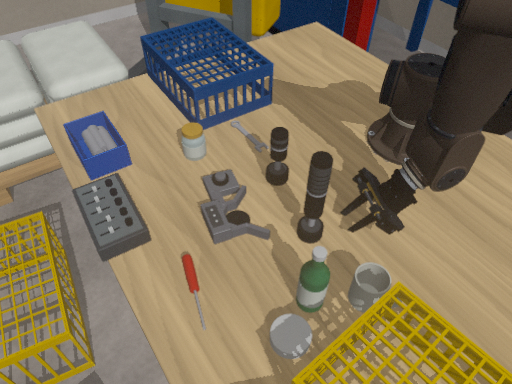

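View pics/top2.png

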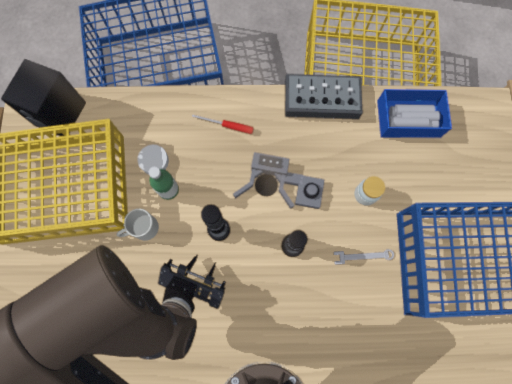

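```bash
python3 - <<'E'
from h import *
planF((470,141,18),-22,45)
planF((480,137,18),-22,45)
E
```

```text
t 8.25 tip now [410.9 163.5  22.5] F [ 1.1 -0.1  0.7] op 0.55 q [ 0.59  0.77  2.47  4.05  0.84 -1.46]
shift [ 0.278 -0.008  0.32 ] rot [ 0.002 -0.002 -0.005]
t 8.25 tip now [410.9 163.5  22.5] F [ 1.1 -0.1  0.7] op 0.55 q [ 0.59  0.77  2.47  4.05  0.84 -1.46]
shift [ 0.329 -0.009  0.37 ] rot [ 0.002 -0.002 -0.005]
```

```bash
python3 -m pendant '[{"x":0.08,"y":-0.01,"z":0.11,"rx":0.0,"ry":0.0,"rz":0.0,"jaw":0.55},{"x":0.15,"y":-0.01,"z":0.19,"rx":0.0,"ry":0.0,"rz":0.0,"jaw":0.55},{"x":0.22,"y":-0.01,"z":0.26,"rx":0.0,"ry":0.0,"rz":0.0,"jaw":0.55},{"x":0.26,"y":-0.01,"z":0.3,"rx":0.0,"ry":0.0,"rz":0.0,"jaw":0.55},{"x":0.28,"y":-0.01,"z":0.32,"rx":0.0,"ry":0.0,"rz":0.0,"jaw":0.55},{"x":0.29,"y":-0.01,"z":0.33,"rx":0.0,"ry":0.0,"rz":0.0,"jaw":0.55},{"x":0.3,"y":-0.01,"z":0.34,"rx":0.0,"ry":0.0,"rz":0.0,"jaw":0.55},{"x":0.31,"y":-0.01,"z":0.35,"rx":0.0,"ry":0.0,"rz":0.0,"jaw":0.55}]'; python3 - <<'E'
from h import *
planF((480,137,18),-22,45)
for n in("scene","top"):
    cv2.imwrite(f"pics/{n}3.png",env.read_camera(n)["img"][:,:,::-1])
a=cv2.imread("pics/scene3.png")[150:270,270:430]
b=cv2.imread("pics/top3.png")[170:290,160:320]
cv2.imwrite("pics/z3.png",cv2.resize(np.hstack([a,b]),None,fx=2.5,fy=2.5,interpolation=2))
E
```

```text
t: 9.25
eef_pos: [351.3, 188.6, 151.3]
tcp_rot: [3.139, -0.786, -0.389]
ft_force: [-0.1, 0.8, 0.3]
opening: 0.551
t 9.25 tip now [475.5 137.3  17. ] F [-0.1  0.8  0.3] op 0.55 q [ 0.43  0.77  2.39  3.96  0.79 -1.56]
shift [ 0.025 -0.003  0.015] rot [ 0.007 -0.    -0.004]
```

View pics/z3.png

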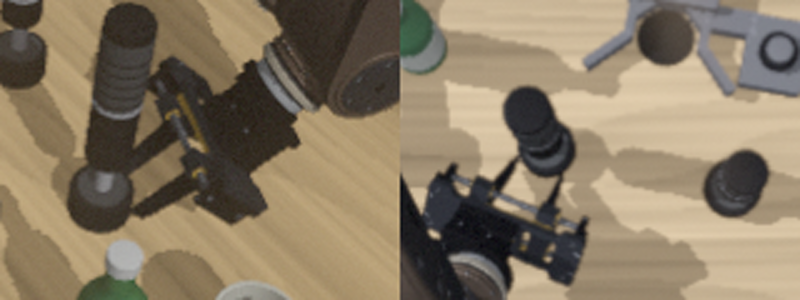

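```bash
cat >> h.py <<'E'
def tipat(s,off=29,A=(505,128),B=(592,-3),h0=-22,h1=-30):
    m=np.array(A)*(1-s)+np.array(B)*s; h=h0+(h1-h0)*s
    return (*(m-off*np.array([np.cos(np.radians(h)),np.sin(np.radians(h))])),18),h,45
E
python3 - <<'E'
from h import *
print(tipat(.25)); planF(*tipat(.25))
E
```

```text
((np.float64(500.25718172836457), np.float64(107.04536264919821), 18), -24.0, 45)
t 9.35 tip now [475.6 137.2  17.1] F [-0.3  0.3 -0.2] op 0.55 q [ 0.43  0.77  2.39  3.96  0.79 -1.56]
shift [0.166 0.099 0.158] rot [-0.024 -0.001  0.027]
```

```bash
python3 -m pendant '[{"x":0.01,"y":0.005,"z":0.01,"rx":0.0,"ry":0.0,"rz":0.0,"jaw":0.55},{"x":0.03,"y":0.015,"z":0.03,"rx":0.0,"ry":0.0,"rz":0.0,"jaw":0.55},{"x":0.05,"y":0.03,"z":0.048,"rx":-0.01,"ry":0.0,"rz":0.01,"jaw":0.55},{"x":0.075,"y":0.045,"z":0.07,"rx":-0.01,"ry":0.0,"rz":0.01,"jaw":0.55},{"x":0.1,"y":0.06,"z":0.095,"rx":-0.015,"ry":0.0,"rz":0.015,"jaw":0.55},{"x":0.125,"y":0.075,"z":0.12,"rx":-0.02,"ry":0.0,"rz":0.02,"jaw":0.55},{"x":0.15,"y":0.09,"z":0.143,"rx":-0.02,"ry":0.0,"rz":0.02,"jaw":0.55},{"x":0.166,"y":0.1,"z":0.158,"rx":-0.024,"ry":0.0,"rz":0.027,"jaw":0.55}]'; python3 - <<'E'
from h import *
planF(*tipat(.5))
for n in("scene","top"):
    cv2.imwrite(f"pics/{n}4.png",env.read_camera(n)["img"][:,:,::-1])
a=cv2.imread("pics/scene4.png")[150:270,230:390]
b=cv2.imread("pics/top4.png")[160:280,180:340]
cv2.imwrite("pics/z4.png",cv2.resize(np.hstack([a,b]),None,fx=2.5,fy=2.5,interpolation=2))
E
```

```text
t: 10.35
eef_pos: [377.7, 161.2, 152.3]
tcp_rot: [-3.141, -0.786, -0.42]
ft_force: [-1.1, 2.4, -1.8]
opening: 0.548
t 10.35 tip now [500.5 106.5  18. ] F [-1.1  2.4 -1.8] op 0.55 q [ 0.34  0.76  2.37  3.91  0.77 -1.59]
shift [0.156 0.1   0.155] rot [-0.031 -0.001  0.03 ]
```

View pics/z4.png

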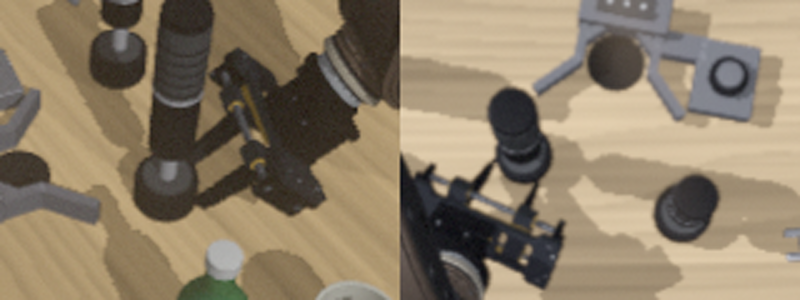

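```bash
python3 -m pendant '[{"x":0.015,"y":0.01,"z":0.015,"rx":0.0,"ry":0.0,"rz":0.0,"jaw":0.55},{"x":0.035,"y":0.022,"z":0.035,"rx":-0.005,"ry":0.0,"rz":0.005,"jaw":0.55},{"x":0.055,"y":0.036,"z":0.055,"rx":-0.01,"ry":0.0,"rz":0.01,"jaw":0.55},{"x":0.075,"y":0.05,"z":0.075,"rx":-0.015,"ry":0.0,"rz":0.015,"jaw":0.55},{"x":0.1,"y":0.064,"z":0.1,"rx":-0.02,"ry":0.0,"rz":0.02,"jaw":0.55},{"x":0.12,"y":0.078,"z":0.12,"rx":-0.025,"ry":0.0,"rz":0.025,"jaw":0.55},{"x":0.14,"y":0.09,"z":0.14,"rx":-0.03,"ry":0.0,"rz":0.03,"jaw":0.55},{"x":0.156,"y":0.1,"z":0.155,"rx":-0.031,"ry":0.0,"rz":0.03,"jaw":0.55}]'; python3 - <<'E'
from h import *
planF(*tipat(.75))
E
```

```text
t: 11.45
eef_pos: [401.6, 134.1, 152.4]
tcp_rot: [3.141, -0.786, -0.453]
ft_force: [-1.7, 1.8, -0.9]
opening: 0.552
t 11.45 tip now [522.4  75.3  18.1] F [-1.7  1.8 -0.9] op 0.55 q [ 0.26  0.76  2.34  3.88  0.75 -1.61]
shift [0.16  0.095 0.161] rot [-0.032 -0.001  0.032]
```

```bash
python3 -m pendant '[{"x":0.015,"y":0.01,"z":0.015,"rx":0.0,"ry":0.0,"rz":0.0,"jaw":0.55},{"x":0.035,"y":0.021,"z":0.035,"rx":-0.005,"ry":0.0,"rz":0.005,"jaw":0.55},{"x":0.055,"y":0.034,"z":0.055,"rx":-0.01,"ry":0.0,"rz":0.01,"jaw":0.55},{"x":0.075,"y":0.046,"z":0.075,"rx":-0.015,"ry":0.0,"rz":0.015,"jaw":0.55},{"x":0.1,"y":0.06,"z":0.1,"rx":-0.02,"ry":0.0,"rz":0.02,"jaw":0.55},{"x":0.12,"y":0.073,"z":0.12,"rx":-0.025,"ry":0.0,"rz":0.025,"jaw":0.55},{"x":0.14,"y":0.085,"z":0.14,"rx":-0.03,"ry":0.0,"rz":0.03,"jaw":0.55},{"x":0.16,"y":0.095,"z":0.161,"rx":-0.032,"ry":0.0,"rz":0.032,"jaw":0.55}]'; python3 - <<'E'
from h import *
planF(*tipat(1))
planF(*tipat(.95))
for n in("scene","top"):
    cv2.imwrite(f"pics/{n}5.png",env.read_camera(n)["img"][:,:,::-1])
a=cv2.imread("pics/scene5.png")[130:250,200:360]
b=cv2.imread("pics/top5.png")[160:280,190:350]
cv2.imwrite("pics/z5.png",cv2.resize(np.hstack([a,b]),None,fx=2.5,fy=2.5,interpolation=2))
E
```

```text
t: 12.45
eef_pos: [426.0, 106.5, 152.3]
tcp_rot: [3.141, -0.786, -0.489]
ft_force: [-1.9, 3.5, -0.5]
opening: 0.551
t 12.45 tip now [544.6  43.3  18. ] F [-1.9  3.5 -0.5] op 0.55 q [ 0.18  0.76  2.31  3.86  0.72 -1.64]
shift [0.164 0.087 0.164] rot [-0.031 -0.001  0.032]
t 12.45 tip now [544.6  43.3  18. ] F [-1.9  3.5 -0.5] op 0.55 q [ 0.18  0.76  2.31  3.86  0.72 -1.64]
shift [0.131 0.069 0.131] rot [-0.025 -0.001  0.025]
```

View pics/z5.png

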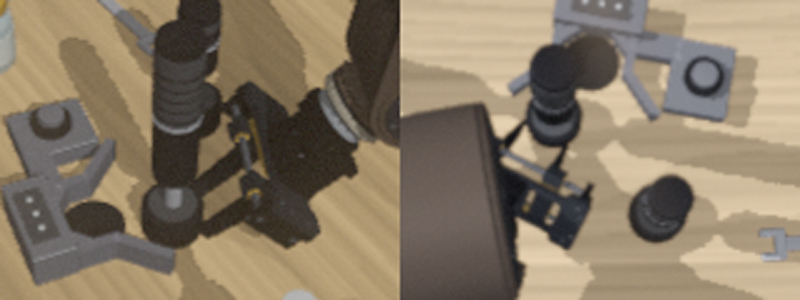

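```bash
python3 -m pendant '[{"x":0.015,"y":0.008,"z":0.015,"rx":0.0,"ry":0.0,"rz":0.0,"jaw":0.55},{"x":0.035,"y":0.019,"z":0.035,"rx":-0.005,"ry":0.0,"rz":0.005,"jaw":0.55},{"x":0.055,"y":0.03,"z":0.055,"rx":-0.01,"ry":0.0,"rz":0.01,"jaw":0.55},{"x":0.075,"y":0.04,"z":0.075,"rx":-0.015,"ry":0.0,"rz":0.015,"jaw":0.55},{"x":0.1,"y":0.053,"z":0.1,"rx":-0.02,"ry":0.0,"rz":0.02,"jaw":0.55},{"x":0.12,"y":0.064,"z":0.12,"rx":-0.025,"ry":0.0,"rz":0.025,"jaw":0.55},{"x":0.14,"y":0.074,"z":0.14,"rx":-0.03,"ry":0.0,"rz":0.03,"jaw":0.55},{"x":0.155,"y":0.082,"z":0.155,"rx":-0.031,"ry":0.0,"rz":0.032,"jaw":0.55},{"x":0.164,"y":0.087,"z":0.164,"rx":-0.031,"ry":0.0,"rz":0.032,"jaw":0.55},{"x":0.164,"y":0.087,"z":0.164,"rx":-0.031,"ry":0.0,"rz":0.032,"jaw":0.55}]'; python3 - <<'E'
from h import *
planF(*tipat(1))
for n in("scene","top"):
    cv2.imwrite(f"pics/{n}6.png",env.read_camera(n)["img"][:,:,::-1])
a=cv2.imread("pics/scene6.png")[130:250,190:350]
b=cv2.imread("pics/top6.png")[160:280,190:350]
cv2.imwrite("pics/z6.png",cv2.resize(np.hstack([a,b]),None,fx=2.5,fy=2.5,interpolation=2))
t=env.read_camera("top");s=env.read_camera("scene")
print(proj(t,[(592,-3,36),(592,-3,270)]),proj(s,[(592,-3,36),(592,-3,270)]))
E
```

```text
t: 13.8
eef_pos: [450.5, 78.7, 152.3]
tcp_rot: [-3.141, -0.786, -0.524]
ft_force: [-1.4, -0.9, -0.3]
opening: 0.551
t 13.8 tip now [567.   11.5  18.1] F [-1.4 -0.9 -0.3] op 0.55 q [ 0.1   0.76  2.26  3.85  0.69 -1.68]
shift [0. 0. 0.] rot [-0.    -0.001 -0.001]
[[262.68663921 198.01513085]
 [265.13308682 176.86906794]] [[254.41471475 206.79207423]
 [255.13022194 138.86425811]]
```

View pics/z6.png

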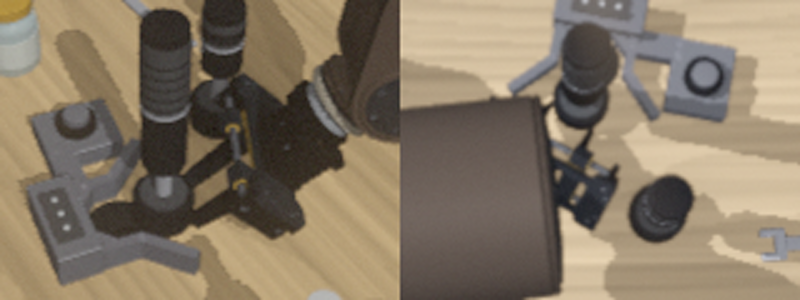

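```bash
python3 - <<'E'
from h import *
planF((541,26.5,18),-30,45)
planF((546,18,18),-28,45)
E
```

```text
t 14.0 tip now [566.9  11.7  18.1] F [-0.9  0.9 -1.2] op 0.55 q [ 0.1   0.76  2.26  3.85  0.69 -1.68]
shift [-0.14  0.   -0.14] rot [-0.001 -0.001 -0.   ]
t 14.0 tip now [566.9  11.7  18.1] F [-0.9  0.9 -1.2] op 0.55 q [ 0.1   0.76  2.26  3.85  0.69 -1.68]
shift [-0.099  0.064 -0.1  ] rot [ 0.031 -0.001 -0.032]
```

```bash
python3 -m pendant '[{"x":-0.03,"y":0.0,"z":-0.03,"rx":0.0,"ry":0.0,"rz":0.0,"jaw":0.55},{"x":-0.08,"y":0.0,"z":-0.08,"rx":0.0,"ry":0.0,"rz":0.0,"jaw":0.55},{"x":-0.14,"y":0.0,"z":-0.14,"rx":0.0,"ry":0.0,"rz":0.0,"jaw":0.55},{"x":-0.14,"y":0.0,"z":-0.14,"rx":0.0,"ry":0.0,"rz":0.0,"jaw":0.45},{"x":-0.14,"y":0.0,"z":-0.14,"rx":0.01,"ry":0.0,"rz":-0.01,"jaw":0.3},{"x":-0.14,"y":0.02,"z":-0.14,"rx":0.02,"ry":0.0,"rz":-0.02,"jaw":0.3},{"x":-0.14,"y":0.04,"z":-0.14,"rx":0.031,"ry":0.0,"rz":-0.032,"jaw":0.3},{"x":-0.13,"y":0.064,"z":-0.13,"rx":0.031,"ry":0.0,"rz":-0.032,"jaw":0.3},{"x":-0.13,"y":0.064,"z":-0.13,"rx":0.031,"ry":0.0,"rz":-0.032,"jaw":0.3}]'; python3 - <<'E'
from h import *
planF((552,15,18),-28,45)
for n in("scene","top"):
    cv2.imwrite(f"pics/{n}7.png",env.read_camera(n)["img"][:,:,::-1])
a=cv2.imread("pics/scene7.png")[130:250,190:350]
b=cv2.imread("pics/top7.png")[160:280,190:350]
cv2.imwrite("pics/z7.png",cv2.resize(np.hstack([a,b]),None,fx=2.5,fy=2.5,interpolation=2))
E
```

```text
t: 15.12
eef_pos: [421.8, 83.9, 152.3]
tcp_rot: [3.141, -0.786, -0.489]
ft_force: [-1.0, -0.7, 0.5]
opening: 0.301
t 15.12 tip now [540.5  20.7  18. ] F [-1.  -0.7  0.5] op 0.3 q [ 0.12  0.76  2.33  3.78  0.74 -1.61]
shift [ 0.061 -0.002  0.061] rot [ 0.001 -0.001 -0.   ]
```

View pics/z7.png

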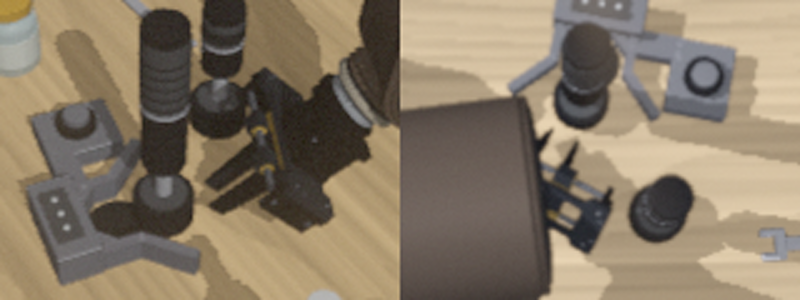

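```bash
python3 - <<'E'
from h import *
np.set_printoptions(precision=1,suppress=True)
t=env.read_camera("top");s=env.read_camera("scene")
f=lambda x,y,X,Y:((x+.5)/2.5-.5+X,(y+.5)/2.5-.5+Y)
print(cast(s,[f(165,28,190,130)],270),cast(t,[f(587,50-0,190-160,160)],270),cast(s,[f(165,192,190,130)],36),cast(t,[f(582,129,30,160)],0))
# dock frame
c=np.radians(-11.5);R=np.array([[np.cos(c),np.sin(c)],[-np.sin(c),np.cos(c)]])
print(R@(np.array([587,-3])-[641,-13]))
for h in (-28,):
    hv=np.array([np.cos(np.radians(h)),np.sin(np.radians(h))])
    print(np.array([587,-3])-38*hv, np.array([641,-13])-38*hv)
E
```

```text
[[594.8   3.6 270. ]] [[585.   -1.4 270. ]] [[588.5  -2.   36. ]] [[559.1  -2.9   0. ]]
[-54.9  -1. ]
[553.4  14.8] [607.4   4.8]
```

```bash
python3 - <<'E'
from h import *
planF((552,16.5,18),-28,45)
planF((590,8.7,18),-28,45)
E
```

```text
t 15.32 tip now [540.5  21.2  18. ] F [ 0.8  0.1 -0.1] op 0.3 q [ 0.12  0.76  2.33  3.78  0.74 -1.61]
shift [ 0.059 -0.008  0.059] rot [-0.    -0.001  0.   ]
t 15.32 tip now [540.5  21.2  18. ] F [ 0.8  0.1 -0.1] op 0.3 q [ 0.12  0.76  2.33  3.78  0.74 -1.61]
shift [ 0.234 -0.081  0.234] rot [-0.    -0.001  0.   ]
```

```bash
python3 -m pendant '[{"x":0.03,"y":-0.005,"z":0.03,"rx":0.0,"ry":0.0,"rz":0.0,"jaw":0.3},{"x":0.06,"y":-0.01,"z":0.06,"rx":0.0,"ry":0.0,"rz":0.0,"jaw":0.3},{"x":0.08,"y":-0.018,"z":0.08,"rx":0.0,"ry":0.0,"rz":0.0,"jaw":0.3},{"x":0.1,"y":-0.026,"z":0.1,"rx":0.0,"ry":0.0,"rz":0.0,"jaw":0.3},{"x":0.12,"y":-0.034,"z":0.12,"rx":0.0,"ry":0.0,"rz":0.0,"jaw":0.3},{"x":0.14,"y":-0.042,"z":0.14,"rx":0.0,"ry":0.0,"rz":0.0,"jaw":0.3},{"x":0.16,"y":-0.05,"z":0.16,"rx":0.0,"ry":0.0,"rz":0.0,"jaw":0.3},{"x":0.185,"y":-0.06,"z":0.185,"rx":0.0,"ry":0.0,"rz":0.0,"jaw":0.3},{"x":0.21,"y":-0.07,"z":0.21,"rx":0.0,"ry":0.0,"rz":0.0,"jaw":0.3},{"x":0.234,"y":-0.08,"z":0.234,"rx":0.0,"ry":0.0,"rz":0.0,"jaw":0.3}]'; python3 - <<'E'
from h import *
planF((607.5,5,18),-28,45)
for n in("scene","top"):
    cv2.imwrite(f"pics/{n}8.png",env.read_camera(n)["img"][:,:,::-1])
a=cv2.imread("pics/scene8.png")[130:250,180:340]
b=cv2.imread("pics/top8.png")[150:270,190:350]
cv2.imwrite("pics/z8.png",cv2.resize(np.hstack([a,b]),None,fx=2.5,fy=2.5,interpolation=2))
E
```

```text
t: 16.58
eef_pos: [471.6, 71.5, 152.3]
tcp_rot: [3.141, -0.786, -0.488]
ft_force: [-3.0, 0.8, -0.5]
opening: 0.3
t 16.57 tip now [590.3   8.5  18.1] F [-3.   0.8 -0.5] op 0.3 q [ 0.08  0.76  2.22  3.81  0.65 -1.71]
shift [ 0.08  -0.034  0.079] rot [-0.    -0.001  0.   ]
```

View pics/z8.png

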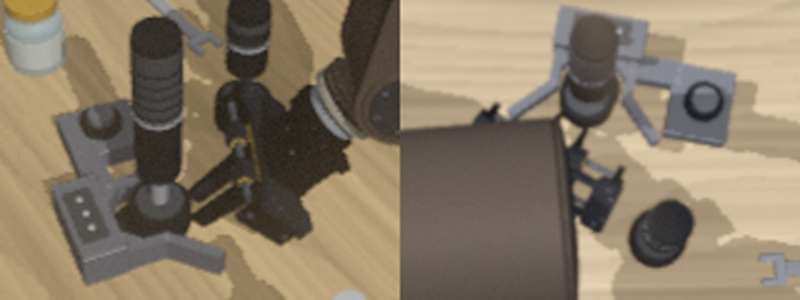

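Good: the mic is entering the bay upright at 3 N. Gentle final push.

```bash
python3 -m pendant '[{"x":0.01,"y":-0.005,"z":0.01,"rx":0.0,"ry":0.0,"rz":0.0,"jaw":0.3},{"x":0.02,"y":-0.01,"z":0.02,"rx":0.0,"ry":0.0,"rz":0.0,"jaw":0.3},{"x":0.03,"y":-0.014,"z":0.03,"rx":0.0,"ry":0.0,"rz":0.0,"jaw":0.3},{"x":0.04,"y":-0.018,"z":0.04,"rx":0.0,"ry":0.0,"rz":0.0,"jaw":0.3},{"x":0.05,"y":-0.022,"z":0.05,"rx":0.0,"ry":0.0,"rz":0.0,"jaw":0.3},{"x":0.06,"y":-0.026,"z":0.06,"rx":0.0,"ry":0.0,"rz":0.0,"jaw":0.3}]'; python3 - <<'E'
from h import *
planF((607.5,5,18),-28,45)
E
```

```text
t: 17.42
eef_pos: [484.4, 69.1, 152.3]
tcp_rot: [3.141, -0.786, -0.488]
ft_force: [-3.4, 0.5, 0.0]
opening: 0.301
t 17.43 tip now [603.1   6.   18.1] F [-3.4  0.5  0. ] op 0.3 q [ 0.07  0.76  2.19  3.83  0.63 -1.74]
shift [ 0.021 -0.008  0.021] rot [-0.    -0.001  0.   ]
```

```bash
python3 -m pendant '[{"x":0.007,"y":-0.003,"z":0.007,"rx":0.0,"ry":0.0,"rz":0.0,"jaw":0.3},{"x":0.014,"y":-0.006,"z":0.014,"rx":0.0,"ry":0.0,"rz":0.0,"jaw":0.3},{"x":0.02,"y":-0.008,"z":0.02,"rx":0.0,"ry":0.0,"rz":0.0,"jaw":0.3}]';python3 -m pendant '[{"x":0.005,"y":-0.002,"z":0.005,"rx":0.0,"ry":0.0,"rz":0.0,"jaw":0.3},{"x":0.01,"y":-0.004,"z":0.01,"rx":0.0,"ry":0.0,"rz":0.0,"jaw":0.3}]'; python3 - <<'E'
from h import *
planF((607.5,5,18),-28,45)
for n in("scene","top"):
    cv2.imwrite(f"pics/{n}9.png",env.read_camera(n)["img"][:,:,::-1])
a=cv2.imread("pics/scene9.png")[130:250,180:340]
b=cv2.imread("pics/top9.png")[150:270,190:350]
cv2.imwrite("pics/z9.png",cv2.resize(np.hstack([a,b]),None,fx=2.5,fy=2.5,interpolation=2))
E
```

```text
t: 17.8
eef_pos: [488.7, 68.2, 152.3]
tcp_rot: [3.141, -0.786, -0.488]
ft_force: [-3.8, 1.6, 0.3]
opening: 0.298
t: 18.05
eef_pos: [490.6, 67.7, 152.3]
tcp_rot: [3.141, -0.785, -0.488]
ft_force: [-6.8, 1.5, 1.7]
opening: 0.301
t 18.05 tip now [609.3   4.6  18. ] F [-6.8  1.5  1.7] op 0.3 q [ 0.07  0.76  2.18  3.83  0.62 -1.75]
shift [-0.008  0.003 -0.008] rot [-0. -0.  0.]
```

View pics/z9.png

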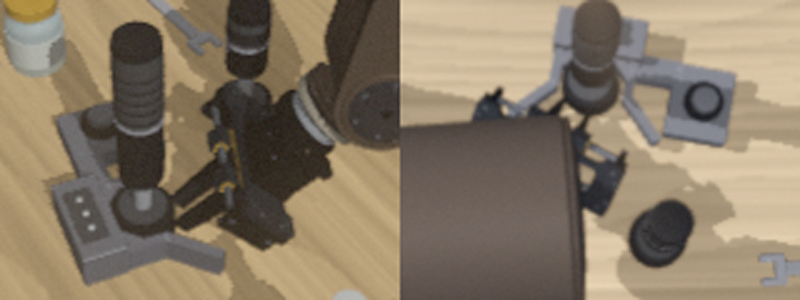

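```bash
python3 -m pendant '[{"x":0.004,"y":-0.002,"z":0.004,"rx":0.0,"ry":0.0,"rz":0.0,"jaw":0.3},{"x":0.006,"y":-0.003,"z":0.006,"rx":0.0,"ry":0.0,"rz":0.0,"jaw":0.3}]'; python3 - <<'E'
from h import *
planF((607.5,5,18),-28,45)
E
```

```text
t: 18.4
eef_pos: [491.3, 67.6, 152.3]
tcp_rot: [3.141, -0.784, -0.488]
ft_force: [-11.5, 3.3, 4.0]
opening: 0.303
t 18.4 tip now [609.7   4.5  17.7] F [-11.5   3.3   4. ] op 0.3 q [ 0.07  0.76  2.18  3.84  0.62 -1.76]
shift [-0.011  0.005 -0.012] rot [0.    0.002 0.001]
```

```bash
python3 -m pendant '[{"x":0.003,"y":-0.001,"z":0.003,"rx":0.0,"ry":0.0,"rz":0.0,"jaw":0.3},{"x":0.004,"y":-0.002,"z":0.004,"rx":0.0,"ry":0.0,"rz":0.0,"jaw":0.3}]'; python3 -m pendant '[{"x":-0.02,"y":0.0,"z":-0.02,"rx":0.0,"ry":0.0,"rz":0.0,"jaw":0.3},{"x":-0.08,"y":0.0,"z":-0.08,"rx":0.0,"ry":0.0,"rz":0.0,"jaw":0.3},{"x":-0.16,"y":0.0,"z":-0.16,"rx":0.0,"ry":0.0,"rz":0.0,"jaw":0.3},{"x":-0.24,"y":0.0,"z":-0.24,"rx":0.0,"ry":0.0,"rz":0.0,"jaw":0.15},{"x":-0.32,"y":0.0,"z":-0.32,"rx":0.0,"ry":0.0,"rz":0.0,"jaw":0.0},{"x":-0.32,"y":0.0,"z":-0.32,"rx":0.0,"ry":0.0,"rz":0.0,"jaw":0.0}]'; python3 - <<'E'
from h import *
planF((607.5,5,18),-28,45)
for n in("scene","top"):
    cv2.imwrite(f"pics/{n}10.png",env.read_camera(n)["img"][:,:,::-1])
a=cv2.imread("pics/scene10.png")[150:250,180:300]
b=cv2.imread("pics/top10.png")[140:240,220:340]
cv2.imwrite("pics/z10.png",cv2.resize(np.hstack([a,b]),None,fx=3.3,fy=3.3,interpolation=2))
E
```

```text
t: 18.65
eef_pos: [491.6, 67.5, 152.3]
tcp_rot: [3.14, -0.783, -0.487]
ft_force: [-14.8, 3.7, 6.7]
opening: 0.304
t: 19.4
eef_pos: [432.1, 99.9, 152.3]
tcp_rot: [3.14, -0.785, -0.486]
ft_force: [-0.0, 0.3, -0.5]
opening: 0.04
t 19.4 tip now [550.7  37.   17.9] F [-0.   0.3 -0.5] op 0.04 q [ 0.16  0.76  2.3   3.85  0.72 -1.65]
shift [0.307 0.011 0.307] rot [-0.001  0.     0.002]
```

View pics/z10.png

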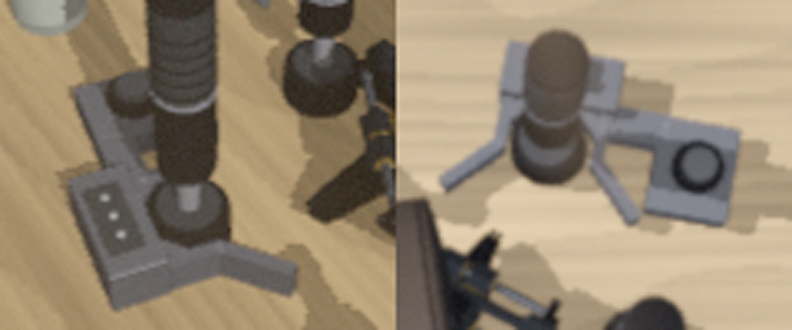

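```bash
cat >> kin.py <<'E'
def path(qe,n=3):
    from h import cur
    s,p,R=cur(); q0=np.array(s["joints"]); qe=np.array(qe,float)
    print("t",round(s["t"],2),"q",np.round(q0,2),"F",np.round(s["ft_force"],1))
    p0,R0=fk(q0,L0)
    for k in range(1,n+1):
        P,Q=fk(q0+(qe-q0)*k/n,L0); v=(R0.inv()*Q).as_rotvec()
        print("shift",np.round(R0.inv().apply(P-p0)/150,2),"rot",np.round(v/np.pi*4,2),"deg",np.degrees(np.linalg.norm(v)).round(),"tip",np.round(P+Q.apply([0,0,190])))
E
python3 - <<'E'
from kin import *
path((.12,.1,2.25,3.7,.75,-1.6),4)
E
```

```text
t 19.5 q [ 0.16  0.76  2.29  3.85  0.72 -1.65] F [ 0.4 -0.1 -0.4]
shift [ 0.4  -0.01 -0.33] rot [0.11 0.19 0.08] deg 11.0 tip [587.  39. 115.]
shift [ 0.75  0.03 -0.71] rot [0.22 0.39 0.16] deg 22.0 tip [600.  40. 220.]
shift [ 1.04  0.12 -1.14] rot [0.33 0.6  0.24] deg 32.0 tip [595.  39. 328.]
shift [ 1.27  0.25 -1.6 ] rot [0.43 0.8  0.31] deg 43.0 tip [570.  35. 435.]
```

```bash
python3 - <<'E'
from h import *
from kin import *
planF((500,64,120),-28,45)
P,Q=pose((500,64,120),-28,45); print(ik(P,Q*Ro.from_euler("z",np.pi),8))
E
```

```text
t 19.5 tip now [552.   36.4  18.1] F [ 0.4 -0.1 -0.4] op 0.01 q [ 0.16  0.76  2.29  3.85  0.72 -1.65]
shift [ 0.205 -0.001 -0.758] rot [-0.001 -0.001  0.001]
[array([ 0.2577642 ,  0.48069276,  2.3453952 ,  4.19374881,  0.58579168,
       -1.96180062])]
```

```bash
python3 -m pendant '[{"x":0.05,"y":0.0,"z":-0.19,"rx":0.0,"ry":0.0,"rz":0.0,"jaw":0.0},{"x":0.1,"y":0.0,"z":-0.38,"rx":0.0,"ry":0.0,"rz":0.0,"jaw":0.0},{"x":0.15,"y":0.0,"z":-0.57,"rx":0.0,"ry":0.0,"rz":0.0,"jaw":0.0},{"x":0.2,"y":0.0,"z":-0.76,"rx":0.0,"ry":0.0,"rz":0.0,"jaw":0.0},{"x":0.2,"y":0.0,"z":-0.76,"rx":0.0,"ry":0.0,"rz":0.0,"jaw":0.0}]'; python3 - <<'E'
from kin import *
path((.3,.1,2.35,3.6,.7,-1.4),4)
E
```

```text
t: 20.12
eef_pos: [380.5, 127.3, 255.4]
tcp_rot: [-3.138, -0.789, -0.49]
ft_force: [0.6, -0.6, -0.5]
opening: 0.005
t 20.12 q [ 0.26  0.48  2.35  4.19  0.59 -1.96] F [ 0.6 -0.6 -0.5]
shift [ 0.17 -0.02 -0.23] rot [0.16 0.16 0.07] deg 10.0 tip [520.  82. 182.]
shift [ 0.31 -0.02 -0.48] rot [0.33 0.3  0.14] deg 21.0 tip [529. 103. 246.]
shift [ 0.44 -0.   -0.74] rot [0.51 0.43 0.2 ] deg 31.0 tip [529. 125. 312.]
shift [ 0.54  0.03 -1.02] rot [0.7  0.55 0.26] deg 42.0 tip [519. 147. 378.]
```

```bash
python3 -m pendant '[{"x":0.17,"y":-0.02,"z":-0.23,"rx":0.16,"ry":0.16,"rz":0.07,"jaw":0.0},{"x":0.31,"y":-0.02,"z":-0.48,"rx":0.33,"ry":0.3,"rz":0.14,"jaw":0.0},{"x":0.44,"y":0.0,"z":-0.74,"rx":0.51,"ry":0.43,"rz":0.2,"jaw":0.0},{"x":0.54,"y":0.03,"z":-1.0,"rx":0.7,"ry":0.55,"rz":0.26,"jaw":0.0},{"x":0.54,"y":0.03,"z":-1.0,"rx":0.7,"ry":0.55,"rz":0.26,"jaw":0.0}]'; python3 - <<'E'
from kin import *
path((.3,.1,2.3,2.3,.7,-.9),4)
E
```

```text
t: 20.75
eef_pos: [335.0, 145.9, 418.8]
tcp_rot: [-2.034, -1.058, -1.155]
ft_force: [0.4, 0.1, -0.4]
opening: 0.005
t 20.75 q [ 0.29  0.1   2.35  3.59  0.7  -1.39] F [ 0.4  0.1 -0.4]
shift [-0.01 -0.14  0.01] rot [ 0.26 -0.05 -0.16] deg 14.0 tip [520. 203. 395.]
shift [-0.05 -0.25 -0.  ] rot [ 0.52 -0.13 -0.32] deg 28.0 tip [506. 259. 400.]
shift [-0.1  -0.35 -0.03] rot [ 0.75 -0.23 -0.49] deg 42.0 tip [481. 308. 394.]
shift [-0.16 -0.41 -0.07] rot [ 0.96 -0.36 -0.67] deg 55.0 tip [448. 344. 376.]
```

```bash
python3 -m pendant '[{"x":-0.01,"y":-0.1,"z":0.0,"rx":0.17,"ry":-0.03,"rz":-0.1,"jaw":0.0},{"x":-0.03,"y":-0.18,"z":0.0,"rx":0.35,"ry":-0.08,"rz":-0.21,"jaw":0.0},{"x":-0.05,"y":-0.25,"z":0.0,"rx":0.52,"ry":-0.13,"rz":-0.32,"jaw":0.0},{"x":-0.08,"y":-0.31,"z":-0.02,"rx":0.67,"ry":-0.19,"rz":-0.43,"jaw":0.0},{"x":-0.12,"y":-0.37,"z":-0.04,"rx":0.81,"ry":-0.27,"rz":-0.54,"jaw":0.0},{"x":-0.16,"y":-0.41,"z":-0.07,"rx":0.96,"ry":-0.36,"rz":-0.67,"jaw":0.0},{"x":-0.16,"y":-0.41,"z":-0.07,"rx":0.96,"ry":-0.36,"rz":-0.67,"jaw":0.0}]'; python3 - <<'E'
from kin import *
path((.2,.1,2.2,1.0,.7,-.3),4)
E
```

```text
t: 21.62
eef_pos: [327.2, 211.7, 424.7]
tcp_rot: [-2.73, -1.262, 0.394]
ft_force: [-0.0, -0.0, 1.0]
opening: 0.005
t 21.62 q [ 0.3   0.11  2.3   2.3   0.7  -0.89] F [-0. -0.  1.]
shift [-0.01  0.    0.01] rot [ 0.16 -0.15 -0.14] deg 12.0 tip [426. 357. 353.]
shift [-0.04  0.03 -0.01] rot [ 0.29 -0.33 -0.27] deg 23.0 tip [403. 352. 326.]
shift [-0.07  0.09 -0.04] rot [ 0.37 -0.54 -0.42] deg 35.0 tip [385. 331. 296.]
shift [-0.1   0.18 -0.09] rot [ 0.42 -0.76 -0.56] deg 46.0 tip [375. 295. 267.]
```

```bash
python3 -m pendant '[{"x":-0.01,"y":0.0,"z":0.01,"rx":0.13,"ry":-0.12,"rz":-0.11,"jaw":0.0},{"x":-0.03,"y":0.02,"z":0.0,"rx":0.24,"ry":-0.26,"rz":-0.22,"jaw":0.0},{"x":-0.05,"y":0.06,"z":-0.02,"rx":0.33,"ry":-0.43,"rz":-0.34,"jaw":0.0},{"x":-0.07,"y":0.09,"z":-0.04,"rx":0.37,"ry":-0.54,"rz":-0.42,"jaw":0.0},{"x":-0.1,"y":0.18,"z":-0.09,"rx":0.42,"ry":-0.76,"rz":-0.56,"jaw":0.0},{"x":-0.1,"y":0.18,"z":-0.09,"rx":0.42,"ry":-0.76,"rz":-0.56,"jaw":0.0},{"x":-0.1,"y":0.18,"z":-0.09,"rx":0.42,"ry":-0.76,"rz":-0.56,"jaw":0.0}]'; python3 - <<'E'
from kin import *
path((0.,.1,2.1,0.0,.94,.2),4)
E
```

```text
t: 22.5
eef_pos: [332.8, 181.6, 411.5]
tcp_rot: [3.057, -0.692, 1.349]
ft_force: [0.1, 0.8, -0.1]
opening: 0.006
t 22.5 q [ 0.2   0.1   2.2   1.01  0.7  -0.3 ] F [ 0.1  0.8 -0.1]
shift [-0.11  0.09 -0.08] rot [ 0.06 -0.18 -0.04] deg 9.0 tip [367. 255. 251.]
shift [-0.23  0.2  -0.18] rot [ 0.1  -0.39 -0.07] deg 18.0 tip [364. 201. 238.]
shift [-0.36  0.3  -0.31] rot [ 0.12 -0.62 -0.08] deg 29.0 tip [362. 138. 231.]
shift [-0.5   0.42 -0.47] rot [ 0.11 -0.88 -0.06] deg 40.0 tip [362.  67. 233.]
```

```bash
python3 -m pendant '[{"x":-0.11,"y":0.09,"z":-0.08,"rx":0.06,"ry":-0.18,"rz":-0.04,"jaw":0.0},{"x":-0.23,"y":0.2,"z":-0.18,"rx":0.1,"ry":-0.39,"rz":-0.07,"jaw":0.0},{"x":-0.36,"y":0.3,"z":-0.31,"rx":0.12,"ry":-0.62,"rz":-0.08,"jaw":0.0},{"x":-0.5,"y":0.42,"z":-0.47,"rx":0.11,"ry":-0.88,"rz":-0.06,"jaw":0.0},{"x":-0.5,"y":0.42,"z":-0.47,"rx":0.11,"ry":-0.88,"rz":-0.06,"jaw":0.0}]'; python3 - <<'E'
from kin import *
from h import plan,env,pose
for h in(-90,-105,-75): print(h,ik(*pose((614,-145,120),h,0),6))
plan((614,-145,240),-90,0)
plan((614,-145,240),-105,0)
s=env.state()
E
```

```text
t: 23.12
eef_pos: [365.4, 65.2, 422.5]
tcp_rot: [3.14, 0.002, 1.368]
ft_force: [-0.5, -0.2, -0.7]
opening: 0.003
-90 [array([-3.38466904e-01,  5.99021160e-01,  1.64124878e+00,  5.46602144e-10,
        9.01322715e-01, -3.38466905e-01])]
-105 [array([-3.38466904e-01,  5.99021160e-01,  1.64124878e+00,  1.86988704e-12,
        9.01322716e-01, -7.66675163e-02])]
-75 [array([-3.38466904e-01,  5.99021160e-01,  1.64124878e+00, -6.59560471e-17,
        9.01322716e-01, -6.00266292e-01])]
t 23.12 tip now [365.6  64.7 232.5] F [-0.5 -0.2 -0.7] op 0.0 q [-0.    0.1   2.1  -0.    0.94  0.2 ]
shift [-1.038  1.906 -0.044] rot [ 0.002  0.003 -0.259]
t 23.12 tip now [365.6  64.7 232.5] F [-0.5 -0.2 -0.7] op 0.0 q [-0.    0.1   2.1  -0.    0.94  0.2 ]
shift [-1.038  1.906 -0.044] rot [0.002 0.003 0.074]
```

```bash
python3 -m pendant '[{"x":-0.2,"y":0.1,"z":-0.03,"rx":0.0,"ry":0.0,"rz":0.0,"jaw":0.0},{"x":-0.45,"y":0.25,"z":-0.05,"rx":0.0,"ry":0.0,"rz":0.0,"jaw":0.0},{"x":-0.7,"y":0.45,"z":-0.05,"rx":0.0,"ry":0.0,"rz":0.0,"jaw":0.0},{"x":-0.9,"y":0.7,"z":-0.05,"rx":0.0,"ry":0.0,"rz":0.0,"jaw":0.0},{"x":-0.98,"y":0.98,"z":-0.05,"rx":0.0,"ry":0.0,"rz":0.0,"jaw":0.0},{"x":-0.98,"y":0.98,"z":-0.05,"rx":0.0,"ry":0.0,"rz":0.0,"jaw":0.0}]'; python3 - <<'E'
from h import *
plan((614,-145,150),-101.6,0)
E
```

```text
t: 23.88
eef_pos: [481.4, -107.8, 429.9]
tcp_rot: [3.139, -0.002, 1.369]
ft_force: [-0.2, 0.4, 0.4]
opening: 0.002
t 23.88 tip now [ 481.9 -107.6  239.9] F [-0.2  0.4  0.4] op 0.0 q [-0.35  0.28  1.84  0.    1.02 -0.15]
shift [-0.067  0.914  0.601] rot [ 0.003 -0.002  0.001]
```

```bash
python3 -m pendant '[{"x":-0.02,"y":0.25,"z":0.0,"rx":0.0,"ry":0.0,"rz":0.0,"jaw":0.0},{"x":-0.04,"y":0.5,"z":0.1,"rx":0.0,"ry":0.0,"rz":0.0,"jaw":0.0},{"x":-0.06,"y":0.75,"z":0.3,"rx":0.0,"ry":0.0,"rz":0.0,"jaw":0.0},{"x":-0.067,"y":0.914,"z":0.5,"rx":0.0,"ry":0.0,"rz":0.0,"jaw":0.0},{"x":-0.067,"y":0.914,"z":0.7,"rx":0.0,"ry":0.0,"rz":0.0,"jaw":0.0},{"x":-0.067,"y":0.914,"z":0.94,"rx":0.0,"ry":0.0,"rz":0.0,"jaw":0.0},{"x":-0.067,"y":0.914,"z":0.94,"rx":0.0,"ry":0.0,"rz":0.0,"jaw":0.0}]'; python3 - <<'E'
from h import *
plan((614,-145,60),-101.6,0)
for n in("scene","top"):
    cv2.imwrite(f"pics/{n}11.png",env.read_camera(n)["img"][:,:,::-1])
a=cv2.imread("pics/scene11.png")[110:250,160:320]
b=cv2.imread("pics/top11.png")[120:260,220:380]
cv2.imwrite("pics/z11.png",cv2.resize(np.hstack([a,b]),None,fx=2.5,fy=2.5,interpolation=2))
E
```

```text
t: 24.75
eef_pos: [611.5, -143.8, 288.2]
tcp_rot: [-3.139, 0.0, 1.371]
ft_force: [0.7, -0.0, -0.0]
opening: 0.007
t 24.75 tip now [ 611.1 -143.7   98.2] F [ 0.7 -0.  -0. ] op 0.01 q [-0.34  0.63  1.66 -0.    0.86 -0.14]
shift [-0.005  0.018  0.254] rot [-0.003  0.     0.003]
```

View pics/z11.png

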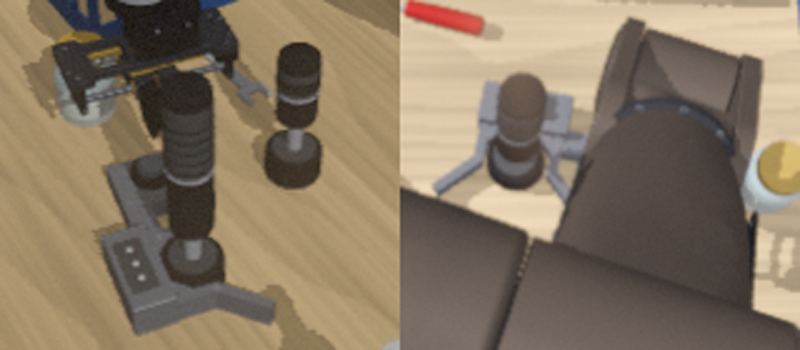

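```bash
python3 -m pendant '[{"x":-0.005,"y":0.018,"z":0.1,"rx":0.0,"ry":0.0,"rz":0.0,"jaw":0.0},{"x":-0.005,"y":0.018,"z":0.2,"rx":0.0,"ry":0.0,"rz":0.0,"jaw":0.0},{"x":-0.005,"y":0.018,"z":0.27,"rx":0.0,"ry":0.0,"rz":0.0,"jaw":0.0},{"x":-0.005,"y":0.018,"z":0.3,"rx":0.0,"ry":0.0,"rz":0.0,"jaw":0.0},{"x":-0.005,"y":0.018,"z":0.315,"rx":0.0,"ry":0.0,"rz":0.0,"jaw":0.0},{"x":-0.005,"y":0.018,"z":0.33,"rx":0.0,"ry":0.0,"rz":0.0,"jaw":0.0}]'; python3 - <<'E'
from h import *
plan((614,-145,44),-101.6,0)
E
```

```text
t: 25.6
eef_pos: [614.9, -146.5, 241.2]
tcp_rot: [3.138, 0.004, 1.371]
ft_force: [0.5, 0.4, 0.3]
opening: 0.006
t 25.6 tip now [ 615.4 -147.3   51.2] F [0.5 0.4 0.3] op 0.01 q [-0.34  0.69  1.68 -0.    0.76 -0.13]
shift [ 0.009 -0.008  0.048] rot [0.004 0.005 0.003]
```

```bash
python3 -m pendant '[{"x":0.009,"y":-0.005,"z":0.01,"rx":0.0,"ry":0.0,"rz":0.0,"jaw":0.0},{"x":0.009,"y":-0.005,"z":0.02,"rx":0.0,"ry":0.0,"rz":0.0,"jaw":0.0},{"x":0.009,"y":-0.005,"z":0.03,"rx":0.0,"ry":0.0,"rz":0.0,"jaw":0.0}]'; python3 -m pendant '[{"x":0.0,"y":0.0,"z":0.01,"rx":0.0,"ry":0.0,"rz":0.0,"jaw":0.0},{"x":0.0,"y":0.0,"z":0.018,"rx":0.0,"ry":0.0,"rz":0.0,"jaw":0.0}]'
```

```text
t: 25.98
eef_pos: [614.5, -145.0, 236.9]
tcp_rot: [3.138, 0.004, 1.371]
ft_force: [0.4, -0.4, 3.4]
opening: 0.002
t: 26.22
eef_pos: [614.5, -145.0, 234.2]
tcp_rot: [3.138, 0.004, 1.371]
ft_force: [-2.7, 1.7, 15.6]
opening: 0.001
```

```bash
python3 -m pendant '[{"x":0.0,"y":0.0,"z":0.004,"rx":0.0,"ry":0.0,"rz":0.0,"jaw":0.0},{"x":0.0,"y":0.0,"z":0.004,"rx":0.0,"ry":0.0,"rz":0.0,"jaw":0.0}]'; python3 -m pendant '[{"x":0.0,"y":0.0,"z":-0.02,"rx":0.0,"ry":0.0,"rz":0.0,"jaw":0.0},{"x":0.0,"y":0.0,"z":-0.06,"rx":0.0,"ry":0.0,"rz":0.0,"jaw":0.0},{"x":0.0,"y":0.0,"z":-0.2,"rx":0.0,"ry":0.0,"rz":0.0,"jaw":0.0},{"x":0.0,"y":0.0,"z":-0.5,"rx":0.0,"ry":0.0,"rz":0.0,"jaw":0.0},{"x":0.0,"y":0.0,"z":-0.9,"rx":0.0,"ry":0.0,"rz":0.0,"jaw":0.0},{"x":0.0,"y":0.0,"z":-1.0,"rx":0.0,"ry":0.0,"rz":0.0,"jaw":0.0},{"x":0.0,"y":0.0,"z":-1.0,"rx":0.0,"ry":0.0,"rz":0.0,"jaw":0.0}]'
```

```text
t: 26.48
eef_pos: [614.4, -145.0, 234.3]
tcp_rot: [3.138, 0.004, 1.371]
ft_force: [-2.7, 0.5, 12.4]
opening: -0.001
t: 27.35
eef_pos: [613.8, -144.3, 383.6]
tcp_rot: [3.138, 0.004, 1.371]
ft_force: [-0.0, 0.6, -0.4]
opening: 0.005
```

```bash
python3 -m pendant '[{"x":-0.2,"y":-0.2,"z":-0.3,"rx":0.0,"ry":0.0,"rz":0.0,"jaw":0.0},{"x":-0.4,"y":-0.5,"z":-0.5,"rx":0.0,"ry":0.0,"rz":0.0,"jaw":0.0},{"x":-0.7,"y":-0.7,"z":-0.7,"rx":0.0,"ry":0.0,"rz":0.0,"jaw":0.0},{"x":-1.0,"y":-0.9,"z":-0.7,"rx":0.0,"ry":0.0,"rz":0.0,"jaw":0.0},{"x":-1.0,"y":-0.9,"z":-0.7,"rx":0.0,"ry":0.0,"rz":0.0,"jaw":0.0},{"x":-1.0,"y":-0.9,"z":-0.7,"rx":0.0,"ry":0.0,"rz":0.0,"jaw":0.0}]'; python3 - <<'E'
from h import *
for n in("scene","top"):
    cv2.imwrite(f"pics/{n}12.png",env.read_camera(n)["img"][:,:,::-1])
a=cv2.imread("pics/scene12.png"); b=cv2.imread("pics/top12.png")
cv2.imwrite("pics/z12.png",cv2.resize(np.hstack([a[60:320,130:390],b[100:360,120:380]]),None,fx=1.5,fy=1.5,interpolation=2))
cv2.imwrite("pics/z12b.png",cv2.resize(np.hstack([a[130:250,180:300],b[140:260,220:340]]),None,fx=3.3,fy=3.3,interpolation=2))
E
```

```text
t: 28.1
eef_pos: [452.1, -264.2, 487.0]
tcp_rot: [3.141, 0.002, 1.37]
ft_force: [-0.4, -0.6, -0.8]
opening: 0.005
```

View pics/z12.png

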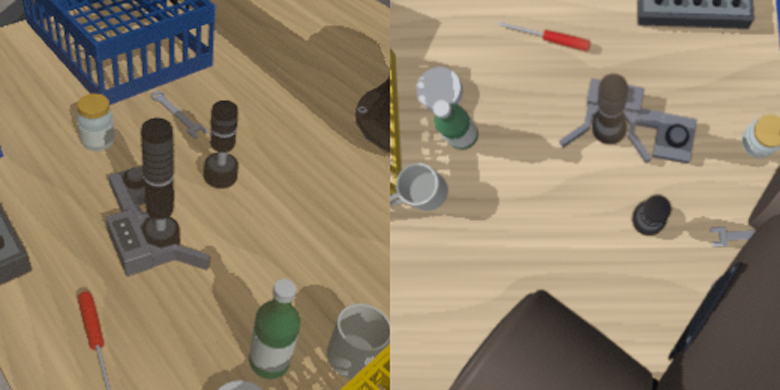

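View pics/z12b.png

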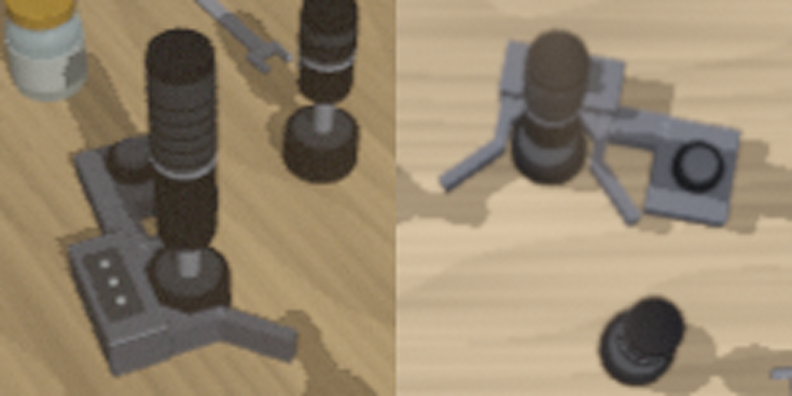

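```bash
python3 - <<'E'
from h import *
np.set_printoptions(precision=1,suppress=True)
t=env.read_camera("top");s=env.read_camera("scene")
f=lambda x,y,X,Y:((x+.5)/3.3-.5+X,(y+.5)/3.3-.5+Y)
print(cast(t,[f(548-396,184,220,140)],0),cast(t,[f(513-396,150,220,140),f(587-396,150,220,140)],36))
print(cast(s,[f(189,272,180,130)],36),cast(s,[f(181,52,180,130)],270),cast(t,[f(557-396,62,220,140)],270))
E
```

```text
[[608.  -13.3   0. ]] [[631.4  18.9  36. ]
 [630.8 -47.6  36. ]]
[[641.1 -12.7  36. ]] [[643.   -8.9 270. ]] [[638.4 -11.8 270. ]]
```

Foot measured at about (641, -13), which matches the bay; the mic is upright and the key is up. Handing in.

```bash
python3 -c "
from cell import env
print(env.job_done(), env.state()['t'])"
```

```text
the job is handed in; nothing more can be done
the job is handed in; nothing more can be done
```

I pushed the tall microphone into the dock, pressed the round key to its stop and let it go, then handed the job in at about 28 s of the 61 s allowed. No verdict was reported.

**Push:** Two partly open fingertips cradled the foot from behind, with the gripper leaning back clear of the head. The mic slid diagonally to the mouth of the dock, then straight in, at about 3 to 4 N. The force rose to about 15 N once it met the back wall.

**Key:** The closed fingertips pressed it straight down. At about 6 mm of travel the force was 12 to 16 N, well above the 5 N spring, so I take it as bottomed. I then lifted clear.

**Last checks:**
- **Position:** the mic's foot measured about (641, -13) mm, against (641, -13) for the bay. That agrees within the 2 mm camera calibration.
- **Upright:** both views show the mic standing upright against the back wall. The two estimates of its top differ by about 5 mm, which I put down to reading pixels by eye.
- **Surroundings:** by eye, the short mic, bottle, mug, jar, wrench and tape roll look unmoved.
- **Robot:** it touches nothing, and the wrist force is near zero.

**What went wrong:**
- The first move command was refused for its format and changed nothing.
- My first approach ran joint 4 to about -1.133, right at its stated -1.13 limit. I backed off and used another wrist pose. No fault was reported, but it was closer than I intended.

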